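Load the gel-jar carousel at the nail table

TASK

Load the gel jars from the organiser tray into the carousel from light to dark: white, yellow, red, blue, black, leaving out any shade that is not there. Stand each jar upright and fully down in the pocket at the orange loading arrow and let go, then turn the wheel exactly one click clockwise (seen from above) before loading the next; click it on after the last jar too, so the jars end in neighbouring pockets with the last one a single click past the arrow. Do not shift the lotion bottles, timer or small pot.

Things in the scene. Friction and masses are not known exactly. Their poses are not given: they have to be found in the camera images.
- white_jar: closed nail-gel jar, a smooth upright cylinder 40 mm in diameter and 38 mm tall, about 60 g, lid and contents white; origin at the centre of its underside, z up through the lid. It starts upright in one of the organiser's compartments, or is absent.
- yellow_jar: closed nail-gel jar, a smooth upright cylinder 40 mm in diameter and 38 mm tall, about 60 g, lid and contents yellow; origin at the centre of its underside, z up through the lid. It starts upright in one of the organiser's compartments, or is absent.
- red_jar: closed nail-gel jar, a smooth upright cylinder 40 mm in diameter and 38 mm tall, about 60 g, lid and contents red; origin at the centre of its underside, z up through the lid. It starts upright in one of the organiser's compartments, or is absent.
- blue_jar: closed nail-gel jar, a smooth upright cylinder 40 mm in diameter and 38 mm tall, about 60 g, lid and contents blue; origin at the centre of its underside, z up through the lid. It starts upright in one of the organiser's compartments, or is absent.
- black_jar: closed nail-gel jar, a smooth upright cylinder 40 mm in diameter and 38 mm tall, about 60 g, lid and contents black; origin at the centre of its underside, z up through the lid. It starts upright in one of the organiser's compartments, or is absent.
- organiser: fixed clear tray with a grey floor, 184 x 274 mm, divided into 2 (along its x) by 3 (along its y) compartments about 88 x 87 mm; walls 4 mm thick, only 15 mm high, floor top 4.5 mm above the table; origin at the centre of its underside
- carousel: fixed grey foot of the carousel, radius 95 mm; origin on the wheel's axis at table height; its x axis points along the orange loading arrow, a low tongue (10 mm high) that sticks out past the wheel's rim to 170 mm from the axis
- wheel (a joint): turn of the pink wheel (radius 125 mm, deck top at 28 mm), rad: 0 at the start, grows clockwise seen from above. Six pockets 60 degrees (1.047 rad) apart, 90 mm from the axis: metal collars on the deck, inner diameter 45, outer 51, 12 mm high. A detent (up to 0.2 N m) holds a pocket at the arrow at each multiple of 1.047 rad; let go, the wheel springs to the nearest
- knob (a point): centre of the black bar knob on the wheel's central post (post radius 11 mm): the bar is 50 mm long (this point's x axis), 16 mm wide (y), 30 mm tall (z up), centred 110 mm above the table; it turns with the wheel. Pinch its 16 mm width from above and turn it. At the start its x axis points along the arrow
- load_point (a point): fixed point over the carousel's foot at the height of the pocket floors (28 mm above the table), at the loading arrow: where the centre of the underside of a jar seated there lies. 90 mm from the wheel's axis; z up
- click1 (a point): fixed point over the carousel's foot at the height of the pocket floors (28 mm above the table), 1 click (60 degrees) clockwise from the loading arrow, seen from above: where the centre of the underside of a jar seated there lies. 90 mm from the wheel's axis; z up
- click2 (a point): fixed point over the carousel's foot at the height of the pocket floors (28 mm above the table), 2 clicks (120 degrees) clockwise from the loading arrow, seen from above: where the centre of the underside of a jar seated there lies. 90 mm from the wheel's axis; z up
- click3 (a point): fixed point over the carousel's foot at the height of the pocket floors (28 mm above the table), 3 clicks (180 degrees) clockwise from the loading arrow, seen from above: where the centre of the underside of a jar seated there lies. 90 mm from the wheel's axis; z up
- click4 (a point): fixed point over the carousel's foot at the height of the pocket floors (28 mm above the table), 4 clicks (240 degrees) clockwise from the loading arrow, seen from above: where the centre of the underside of a jar seated there lies. 90 mm from the wheel's axis; z up
- click5 (a point): fixed point over the carousel's foot at the height of the pocket floors (28 mm above the table), 5 clicks (300 degrees) clockwise from the loading arrow, seen from above: where the centre of the underside of a jar seated there lies. 90 mm from the wheel's axis; z up
- lotion_a: white lotion pump bottle, 58 mm in diameter, 172 mm tall; not part of the job; origin at the centre of its underside
- lotion_b: second white lotion pump bottle, 58 mm in diameter, 172 mm tall; not part of the job; origin at the centre of its underside
- timer: black curing timer, 110 x 75 x 22 mm; not part of the job; origin at the centre of its underside
- pot: small closed clear pot with a grey lid, 54 mm in diameter, 44 mm tall; not part of the job; origin at the centre of its underside
There are look-alikes about, which are no part of the job. Leave any turquoise look-alike of the yellow_jar alone.

How it is judged:
On the way, in this order (a step that is already met when the one before it is completed fails the run):
1. the white jar stands seated and let go in the pocket at the loading arrow, at rest (distance between white_jar and load_point below 0.007 m and angle between white_jar's own z axis and vertical below 0.1 rad and contact force between the fingers and white_jar below 0.2 N and linear speed of white_jar below 0.02 m/s), for 0.2 s.
2. the wheel has been turned one click clockwise: the white jar is at rest at the next click position (distance between white_jar and click1 below 0.007 m and angle between white_jar's own z axis and vertical below 0.1 rad and contact force between the fingers and white_jar below 0.2 N and linear speed of white_jar below 0.02 m/s), for 0.2 s.
3. the yellow jar stands seated and let go in the pocket at the loading arrow, at rest (distance between yellow_jar and load_point below 0.007 m and angle between yellow_jar's own z axis and vertical below 0.1 rad and contact force between the fingers and yellow_jar below 0.2 N and linear speed of yellow_jar below 0.02 m/s), for 0.2 s.
4. the wheel has been turned one click clockwise: the yellow jar is at rest at the next click position (distance between yellow_jar and click1 below 0.007 m and angle between yellow_jar's own z axis and vertical below 0.1 rad and contact force between the fingers and yellow_jar below 0.2 N and linear speed of yellow_jar below 0.02 m/s), for 0.2 s.
5. the red jar stands seated and let go in the pocket at the loading arrow, at rest (distance between red_jar and load_point below 0.007 m and angle between red_jar's own z axis and vertical below 0.1 rad and contact force between the fingers and red_jar below 0.2 N and linear speed of red_jar below 0.02 m/s), for 0.2 s.
6. the wheel has been turned one click clockwise: the red jar is at rest at the next click position (distance between red_jar and click1 below 0.007 m and angle between red_jar's own z axis and vertical below 0.1 rad and contact force between the fingers and red_jar below 0.2 N and linear speed of red_jar below 0.02 m/s), for 0.2 s.
7. the blue jar stands seated and let go in the pocket at the loading arrow, at rest (distance between blue_jar and load_point below 0.007 m and angle between blue_jar's own z axis and vertical below 0.1 rad and contact force between the fingers and blue_jar below 0.2 N and linear speed of blue_jar below 0.02 m/s), for 0.2 s.
8. the wheel has been turned one click clockwise: the blue jar is at rest at the next click position (distance between blue_jar and click1 below 0.007 m and angle between blue_jar's own z axis and vertical below 0.1 rad and contact force between the fingers and blue_jar below 0.2 N and linear speed of blue_jar below 0.02 m/s), for 0.2 s.
9. the black jar stands seated and let go in the pocket at the loading arrow, at rest (distance between black_jar and load_point below 0.007 m and angle between black_jar's own z axis and vertical below 0.1 rad and contact force between the fingers and black_jar below 0.2 N and linear speed of black_jar below 0.02 m/s), for 0.2 s.
10. the wheel has been turned one click clockwise: the black jar is at rest at the next click position (distance between black_jar and click1 below 0.007 m and angle between black_jar's own z axis and vertical below 0.1 rad and contact force between the fingers and black_jar below 0.2 N and linear speed of black_jar below 0.02 m/s), for 0.2 s.
At the end, for the whole second after the job is handed in: Every jar present stands upright (0.1 rad), seated within 7 mm of a click position 1 to 5 past the arrow, all at rest. Each jar is one click past the arrow or within 105 mm of one later in the shade order: neighbouring pockets, the last jar one click past the arrow ((distance between white_jar and click1 below 0.007 m or distance between white_jar and click2 below 0.007 m or distance between white_jar and click3 below 0.007 m or distance between white_jar and click4 below 0.007 m or distance between white_jar and click5 below 0.007 m) and angle between each of white_jar, yellow_jar, red_jar, blue_jar, black_jar's own z axis and vertical below 0.1 rad and linear speed of each of white_jar, yellow_jar, red_jar, blue_jar, black_jar below 0.02 m/s and ((distance between white_jar and click1 below 0.007 m and angle between white_jar's own z axis and vertical below 0.1 rad) or horizontal distance between white_jar and yellow_jar below 0.105 m or horizontal distance between white_jar and red_jar below 0.105 m or horizontal distance between white_jar and blue_jar below 0.105 m or horizontal distance between white_jar and black_jar below 0.105 m) and (distance between yellow_jar and click1 below 0.007 m or distance between yellow_jar and click2 below 0.007 m or distance between yellow_jar and click3 below 0.007 m or distance between yellow_jar and click4 below 0.007 m or distance between yellow_jar and click5 below 0.007 m) and ((distance between yellow_jar and click1 below 0.007 m and angle between yellow_jar's own z axis and vertical below 0.1 rad) or horizontal distance between yellow_jar and red_jar below 0.105 m or horizontal distance between yellow_jar and blue_jar below 0.105 m or horizontal distance between yellow_jar and black_jar below 0.105 m) and (distance between red_jar and click1 below 0.007 m or distance between red_jar and click2 below 0.007 m or distance between red_jar and click3 below 0.007 m or distance between red_jar and click4 below 0.007 m or distance between red_jar and click5 below 0.007 m) and ((distance between red_jar and click1 below 0.007 m and angle between red_jar's own z axis and vertical below 0.1 rad) or horizontal distance between red_jar and blue_jar below 0.105 m or horizontal distance between red_jar and black_jar below 0.105 m) and (distance between blue_jar and click1 below 0.007 m or distance between blue_jar and click2 below 0.007 m or distance between blue_jar and click3 below 0.007 m or distance between blue_jar and click4 below 0.007 m or distance between blue_jar and click5 below 0.007 m) and ((distance between blue_jar and click1 below 0.007 m and angle between blue_jar's own z axis and vertical below 0.1 rad) or horizontal distance between blue_jar and black_jar below 0.105 m) and (distance between black_jar and click1 below 0.007 m or distance between black_jar and click2 below 0.007 m or distance between black_jar and click3 below 0.007 m or distance between black_jar and click4 below 0.007 m or distance between black_jar and click5 below 0.007 m) and (distance between black_jar and click1 below 0.007 m and angle between black_jar's own z axis and vertical below 0.1 rad) and velocity of joint wheel between -0.06 and 0.06 rad/s); the robot touches nothing.
It fails at once if the lotion a is displaced by more than 3 cm (distance of lotion_a from where it was at the start of the episode above 0.03 m).
It fails at once if the lotion b is displaced by more than 3 cm (distance of lotion_b from where it was at the start of the episode above 0.03 m).
It fails at once if the timer is displaced by more than 3 cm (distance of timer from where it was at the start of the episode above 0.03 m).
It fails at once if the pot is displaced by more than 3 cm (distance of pot from where it was at the start of the episode above 0.03 m).
It fails at once if the wheel is turned a click or more backwards (counter-clockwise) from its start (value of joint wheel below -0.7 rad).
Of white_jar, yellow_jar, red_jar, blue_jar, black_jar only 4 to 5 are there at a start; the rules pass over those that are not, and their reading is None.
At some moment in a run one of white_jar, yellow_jar, red_jar, blue_jar, black_jar may be knocked a few centimetres aside while the robot is not near it.
Once in a run the grip may slacken for a moment while it holds something.
It also fails if it takes over 210 s, if anything falls off the work surface, if the arm or the gripper's body presses on something with over 40 N, if the wrist force passes 120 N, or if a joint passes its speed limit or range.

ROBOT

A 6-joint arm with a two-finger parallel gripper is mounted at the origin on the work surface. World frame = base frame: x ahead of the robot, y to its left, z up, the work surface at z = 0. Lengths are in m, angles in rad, forces in N, time in s.
With the tool pointing down it reaches from about 0.275 to 0.85 m from the base axis. Payload 5.2 kg.
Tool frame: the origin (TCP) lies on the front face of the gripper's body, between the roots of the fingers; the fingertips stand 73 mm ahead of it and the grasp point (between the pads) lies 54 mm ahead of it; z points along the fingers, y is the line along which they close (so a half turn about z gives the same grasp; the last joint's range is limited). The gripper opens to 85 mm and grips with 20 to 120 N. Pads are 22 mm wide; open, the fingers measure 114 mm over their backs; the gripper's body (76 mm by 85 mm) begins 54 mm behind the grasp point. The pads swing forward as they close: fully open they stand 13 mm farther back than shut.
Start: joints at [-1.328, 0.259, 1.535, -0, 1.348, -0.203], TCP at [0.237, -0.496, 0.304] pointing down, gripper open.
Joint ranges: [-3.14, 3.14], [-0.91, 2.08], [0.19, 2.58], [-1.22, 4.36], [0.22, 2.71], [-3.12, 3.12]. Speed limits (rad/s): [2.57, 2.57, 3.14, 3.14, 3.14, 3.14].

INTERFACE

Orientations are given as [roll, pitch, yaw] about the fixed x, y, z axes, in that order (R = Rz(yaw) Ry(pitch) Rx(roll)).
In Python, from plant import arm gives the robot as it stands.
- The arm moves only by the tool carry_out, never from a script. Its argument "rows" is text: rows parted by semicolons, each of 6 numbers parted by spaces: the shift along the tool's x, y, z in mm, then the turn, a rotation vector about the tool's x, y, z in rad. A call has 1 to 12 rows; each row is the pose to reach, as a shift and turn from the pose commanded when the call began, along the tool's axes at that moment; what a row does not reach only later rows make up. A row lasts 1/8 s, in which the tool goes at most 62.5 mm and 10.7 degrees, less where a joint would pass 70% of its speed; a pose out of reach is approached as far as the arm can. A call with a gripper value outside its range is refused whole. "gripper" is the finger opening in mm, from 0 to 85.4, set as the call begins (left out, the last holds). The fingers move at their own pace and stop on an object; "newtons" is the grip in N (left out, the last holds). Time passes only in rows, so rows that repeat a pose let the fingers close. It gives the time, the measured TCP pose, the force, the opening and the grip force at its end, in the units of the state.
- arm.get_state(): the state, without advancing time (a new reading comes with each control period).
- arm.capture(name): name is "side" or "top"; returns the picture (420x560x3 uint8, red, green, blue); there is no depth.
- arm.camera_params(name): a dict with "vfov" (degrees; the focal length in pixels is half the picture's height over the tangent of half this angle, whatever the lens; pixels are square), "cx", "cy" (the principal point, pixels), "R" (3x3) and "t" (3): a world point X has camera coordinates R X + t. Camera axes: x right, y down, z forward; pixel columns grow to the right and rows downward; lengths in m; the calibration is good to about 2 mm. A picture is of the moment at which its call begins. camera_params takes no time and is no camera call.
- arm.sign_off(): hands the job in; it is judged then, once.
The state is a dict: "clock": time; "joints": joint angles; "qvel": joint speeds; "joint_torque": joint torques, N m; "tcp_pos": TCP position; "eef_rot": TCP orientation; "ft_force": force on the tool from outside, world axes, zero at the start; "torque": the same for the moment, N m; "grip_width": opening from 0.0 (shut) to 1.0 (fully open); "grasp_force": force on a finger pad.
Only numpy, scipy, OpenCV 4.12 (cv2) and the standard library are available. Lean on these libraries where they do the work, as an engineer would, in place of code of your own. Each camera call takes 0.05 s, during which the arm holds its last target. There are 200 camera calls.

## Working session

There is one attempt and no reset: what is moved stays moved. The work goes in short steps, Python scripts to look and compute and a tool call to move; the robot and the scene stay as the last step left them, time stands still between calls to the robot, and variables do not carry over. Pictures are saved under pics/ and viewed, at most 14 in all, crops included, and the job is handed in when it is done.

Besides the shell and the picture viewer there is one more tool, called after "Request:" as name(argument=value, ...), one argument or row to a line, values as JSON. carry_out: Moves the arm, as the interface text tells. Its arguments: {"type":"object","properties":{"rows":{"type":"string"},"gripper":{"type":"number"},"newtons":{"type":"number"}},"required":["rows"]}

```bash
ls; mkdir -p pics; python3 - <<'E'
from plant import arm
import cv2,numpy as np
for n in("top","side"):
    im=arm.capture(n); cv2.imwrite(f"pics/{n}0.png",im[:,:,::-1]); p=arm.camera_params(n); print(n,p)
print(arm.get_state())
E
```

```text
pics
top {'vfov': 51.804655856796295, 'cx': 280.0497921631731, 'cy': 206.51850455931162, 'R': array([[ 3.04373232e-02, -9.99527398e-01,  4.30707002e-03],
       [-9.93543562e-01, -3.07257085e-02, -1.09211361e-01],
       [ 1.09292085e-01, -9.55160193e-04, -9.94009219e-01]]), 't': array([0.00828595, 0.50462051, 1.16565301])}
side {'vfov': 57.92083826475917, 'cx': 281.2704739175717, 'cy': 211.99241716072757, 'R': array([[ 0.9526209 , -0.30388675,  0.01289442],
       [-0.1885241 , -0.62318931, -0.7590084 ],
       [ 0.23868826,  0.72061635, -0.65095314]]), 't': array([-0.46263689,  0.15872367,  1.00824821])}
{'clock': 0.1, 'joints': array([-1.32780593e+00,  2.59280868e-01,  1.53596623e+00,  1.13417034e-05,
        1.34802569e+00, -2.02817998e-01]), 'qvel': array([ 0.00025267, -0.00028929, -0.00301294,  0.00106992,  0.00101886,
       -0.00030651]), 'joint_torque': array([ 1.81589545e-03, -4.46970749e+01, -2.91246468e+01, -4.41941193e-04,
        6.45570210e-03,  1.59221628e-05]), 'tcp_pos': array([ 0.2370802 , -0.49588211,  0.30315493]), 'eef_rot': array([-3.13994919e+00, -3.49259846e-04,  4.45805590e-01]), 'ft_force': array([-0.34972673, -0.02378311, -0.18107793]), 'torque': array([-0.00735308, -0.02682654,  0.00356417]), 'grasp_force': 0.0, 'grip_width': 1.0025086831308883}
```

View pics/top0.png

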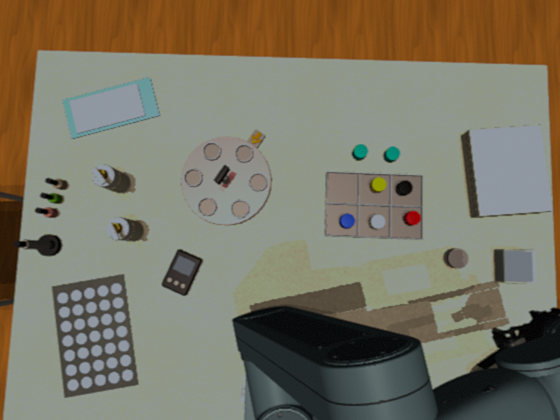

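View pics/side0.png

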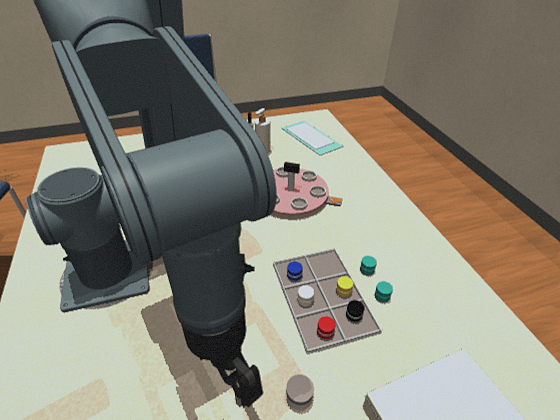

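All five jars are there. In top: blue (347,220), white (377,221), red (413,218), yellow (379,185), black (404,188). Turquoise look-alikes are at (360,152) and (391,154), the wheel is near (226,180) and the arrow at (257,139). In side: blue (295,270), white (306,295), yellow (345,286), black (355,310), red (326,327).

```bash
cat > h.py <<'E'
from plant import arm
import cv2,numpy as np
P={n:arm.camera_params(n) for n in("top","side")}
def K(n):
    p=P[n]; f=210/np.tan(np.radians(p['vfov']/2)); return np.array([[f,0,p['cx']],[0,f,p['cy']],[0,0,1]])
def proj(n,X):
    c=K(n)@(P[n]['R']@np.asarray(X,float)+P[n]['t']); return c[:2]/c[2]
def ray(n,u):
    d=P[n]['R'].T@np.linalg.inv(K(n))@np.array([u[0],u[1],1.]); return -P[n]['R'].T@P[n]['t'],d/np.linalg.norm(d)
def onz(n,u,z):
    c,d=ray(n,u); return c+d*(z-c[2])/d[2]
def tri(u,v):
    M=[K(n)@np.c_[P[n]['R'],P[n]['t']] for n in("top","side")]
    X=cv2.triangulatePoints(M[0],M[1],np.array(u,float),np.array(v,float)).ravel(); X=X[:3]/X[3]
    return X,np.linalg.norm(proj("top",X)-u),np.linalg.norm(proj("side",X)-v)
def hsv(im): return cv2.cvtColor(im,cv2.COLOR_RGB2HSV)
RNG={'yellow':((24,120,90),(34,255,255)),'red':((0,170,90),(6,255,255)),'blue':((108,130,60),(128,255,255)),
 'turq':((75,100,60),(95,255,255)),'white':((0,0,190),(179,30,255)),'black':((0,0,0),(179,255,45))}
def blobs(im,col,roi,amin=40):
    x0,y0,x1,y1=roi; m=cv2.inRange(hsv(im),*[np.array(a) for a in RNG[col]]); z=np.zeros_like(m); z[y0:y1,x0:x1]=m[y0:y1,x0:x1]
    n,l,s,c=cv2.connectedComponentsWithStats(z)
    return [(s[i][:5].tolist(),c[i]) for i in range(1,n) if s[i][4]>=amin]
E
python3 - <<'E'
from h import *
T=cv2.imread('pics/top0.png')[:,:,::-1].copy();S=cv2.imread('pics/side0.png')[:,:,::-1].copy()
print("cam",*[np.round(-P[n]['R'].T@P[n]['t'],3) for n in P])
for c in('white','yellow','red','blue','black'):
    a=blobs(T,c,(325,170,425,240));b=blobs(S,c,(272,248,384,350))
    print(c,[(s,np.round(k,1)) for s,k in a],[(s,np.round(k,1)) for s,k in b])
    if a and b:
        a=max(a,key=lambda q:q[0][4])[1];b=max(b,key=lambda q:q[0][4])[1]
        print('   ',np.round(tri(a,b)[0],4),np.round(tri(a,b)[1:],2),np.round(onz('top',a,.0385),4))
x=np.hstack([cv2.resize(T[125:235,170:280],None,fx=3.6,fy=3.6,interpolation=3),cv2.resize(S[145:225,265:345],None,fx=4.95,fy=4.95,interpolation=3)[:396,:396]])
cv2.imwrite('pics/c1.png',x[:,:,::-1])
E
```

```text
cam [0.374 0.025 1.214] [ 0.23  -0.768  0.783]
white [] [([272, 248, 62, 102, 1583], array([285.7, 300.4])), ([335, 248, 49, 102, 1827], array([366.3, 286.3])), ([298, 285, 16, 13, 156], array([305.8, 291.3])), ([330, 343, 22, 7, 65], array([342. , 347.4]))]
yellow [([372, 177, 14, 15, 165], array([378.4, 183.8]))] [([337, 276, 16, 13, 163], array([344.7, 282.3]))]
    [ 0.5737 -0.2451  0.0374] [0.25 0.36] [ 0.5741 -0.245   0.0385]
red [([411, 211, 10, 14, 46], array([416.4, 216.6]))] []
blue [([340, 214, 15, 14, 162], array([346.7, 220.6]))] [([288, 262, 14, 14, 157], array([294.3, 268.1]))]
    [ 0.4701 -0.16    0.0321] [0.11 0.15] [ 0.4699 -0.159   0.0385]
black [([396, 181, 16, 14, 180], array([403.5, 187.7]))] [([347, 301, 17, 16, 216], array([355.1, 308.4])), ([346, 312, 16, 10, 46], array([352.7, 318.1]))]
    [ 0.5672 -0.317   0.0286] [0. 0.] [ 0.5656 -0.3141  0.0385]
```

View pics/c1.png

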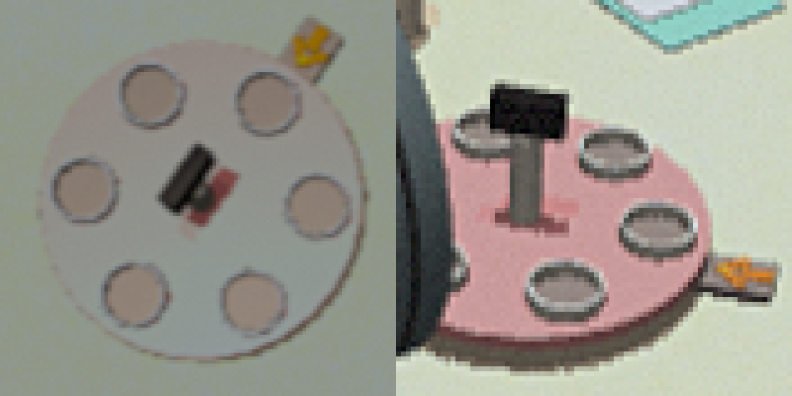

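The crop shows six collars round the wheel. The arrow pocket is at about top (244.4,153.6) and side (318,191.5). The tongue lies up-right of it and the knob bar points along it.

```bash
cat >> h.py <<'E'
def near(im,u,r=12,tol=40):
    u0,v0=map(int,np.round(u)); im=cv2.cvtColor(im,cv2.COLOR_RGB2LAB).astype(float)
    c=np.median(im[v0-1:v0+2,u0-1:u0+2].reshape(-1,3),0)
    d=np.linalg.norm((im-c)*[.7,1.5,1.5],axis=2); m=np.zeros(d.shape,np.uint8)
    m[v0-r:v0+r+1,u0-r:u0+r+1]=(d[v0-r:v0+r+1,u0-r:u0+r+1]<tol)
    n,l=cv2.connectedComponents(m,connectivity=4); ys,xs=np.nonzero(l==l[v0,u0])
    return np.array([xs.mean(),ys.mean()]),(int(np.ptp(xs))+1,int(np.ptp(ys))+1,len(xs))
E
python3 - <<'E'
from h import *
from scipy.optimize import least_squares
T=cv2.imread('pics/top0.png')[:,:,::-1].copy();S=cv2.imread('pics/side0.png')[:,:,::-1].copy()
J={'white':((377,220),(306,291)),'yellow':((379,184),(345,282)),'red':((413,216),(326,323)),'blue':((347,220),(294,267)),'black':((404,187),(355,306))}
for c,(a,b) in J.items():
    u,s=near(T,a,tol=30);v,s2=near(S,b,tol=30)
    print(c,s,s2,np.round(tri(u,v)[0],4),'top@.0425',np.round(onz('top',u,.0425),4))
print('arrowpocket',np.round(tri((244.4,153.6),(317.9,191.5))[0],4))
cs=[(152,96),(268,103),(318,206),(254,302),(136,294),(84,189)]
W=[]
for a in cs:
    u,s=near(T,(a[0]/3.6+170-.36,a[1]/3.6+125-.36),tol=14); X=onz('top',u,.034); W.append(X[:2]); print(s,np.round(u,2),np.round(X,4))
W=np.array(W)
def f(p):
    ang=p[2]-np.arange(-1,5)*np.pi/3   # pockets clockwise in image
    return (p[:2]+.09*np.c_[np.cos(ang),np.sin(ang)]-W).ravel()
for a0 in np.linspace(-3,3,7):
    r=least_squares(f,[*W.mean(0),a0]); 
    if r.cost<1e-4: break
print(r.x,'res mm',np.round(r.fun*1000,1),'rad',np.round(np.linalg.norm(W-W.mean(0),axis=1),4))
# wheel rim
tz=onz('top',(315/3.6+170,48/3.6+125),.01);print('tongue',tz,np.arctan2(*(tz[:2]-r.x[:2])[::-1]))
k=onz('top',(187/3.6+170,172/3.6+125),.125);print('knob',k)
E
```

```text
white (16, 15, 187) (16, 14, 170) [ 0.4703 -0.2446  0.041 ] top@.0425 [ 0.4712 -0.2445  0.0425]
yellow (14, 14, 151) (15, 12, 144) [ 0.5737 -0.2454  0.038 ] top@.0425 [ 0.5736 -0.2446  0.0425]
red (13, 14, 141) (17, 14, 194) [ 0.4839 -0.3399  0.0372] top@.0425 [ 0.4839 -0.3384  0.0425]
blue (14, 14, 152) (14, 11, 128) [ 0.4703 -0.1605  0.0371] top@.0425 [ 0.4703 -0.1598  0.0425]
black (16, 15, 192) (17, 19, 230) [ 0.5671 -0.3171  0.0279] top@.0425 [ 0.5643 -0.3128  0.0425]
arrowpocket [0.6499 0.1274 0.0307]
(20, 17, 224) [212.49 152.19] [0.6495 0.2162 0.034 ]
(25, 22, 345) [244.41 150.96] [0.6558 0.1276 0.034 ]
(20, 16, 220) [258.21 182.14] [0.5692 0.0861 0.034 ]
(17, 18, 202) [240.06 208.77] [0.4938 0.1332 0.034 ]
(15, 17, 191) [207.2  206.71] [0.4967 0.2234 0.034 ]
(22, 23, 292) [193.17 175.08] [0.5834 0.2665 0.034 ]
[ 0.57476264  0.17550112 -0.56689831] res mm [ 5.   0.9 -5.2 -0.5  1.6 -0.5  1.1  0.8  2.1  0.4 -4.7 -1.1] rad [0.0851 0.0942 0.0896 0.0913 0.0916 0.0914]
tongue [0.69942825 0.09390977 0.01      ] -0.57951930742806
knob [0.57546418 0.17478249 0.125     ]
```

```bash
python3 - <<'E'
from h import *
from scipy.optimize import least_squares
from scipy.ndimage import map_coordinates
T=cv2.imread('pics/top0.png')[:,:,::-1].copy()
g=cv2.cvtColor(T,cv2.COLOR_RGB2GRAY).astype(float)
cs=[(152,96),(268,103),(318,206),(254,302),(136,294),(84,189)]
def fit(W):
    f=lambda p:(p[:2]+.09*np.c_[np.cos(p[2]-np.arange(-1,5)*np.pi/3),np.sin(p[2]-np.arange(-1,5)*np.pi/3)]-W).ravel()
    r=least_squares(f,[*W.mean(0),-.57]);print(np.round(r.x,4),np.round(r.fun*1000,1))
W0=np.array([onz('top',(a[0]/3.6+170-.36,a[1]/3.6+125-.36),.034)[:2] for a in cs]);fit(W0)
W=[]
th=np.linspace(0,2*np.pi,48,endpoint=False); rr=np.arange(6,11.5,.1)
for a in cs:
    u=np.array([a[0]/3.6+170-.36,a[1]/3.6+125-.36])
    for _ in range(4):  # collar ring is the darkest band along each spoke
        pr=map_coordinates(g,[u[1]+np.outer(np.sin(th),rr),u[0]+np.outer(np.cos(th),rr)],order=1)
        k=rr[pr.argmin(1)]; pts=np.c_[u[0]+k*np.cos(th),u[1]+k*np.sin(th)].astype(np.float32)
        (c,ax,an)=cv2.fitEllipse(pts); u=np.array(c)
    W.append(onz('top',u,.036)[:2]); print(np.round(u,2),np.round(ax,1),np.round(W[-1],4))
fit(np.array(W))
# wheel rim: deck colour vs table - lab a channel
lab=cv2.cvtColor(T,cv2.COLOR_RGB2LAB).astype(float); c0=proj('top',[.575,.1755,.028]); rr=np.arange(38,54,.1)
pr=map_coordinates(lab[:,:,1],[c0[1]+np.outer(np.sin(th),rr),c0[0]+np.outer(np.cos(th),rr)],order=1)
pr=cv2.GaussianBlur(pr,(15,1),3); k=rr[np.gradient(pr,axis=1).argmin(1)]
X=np.array([onz('top',(c0[0]+q*np.cos(t),c0[1]+q*np.sin(t)),.028)[:2] for q,t in zip(k,th)])
r=least_squares(lambda p:np.linalg.norm(X-p[:2],axis=1)-p[2],[.575,.175,.125],loss='soft_l1',f_scale=.002);print('rim',np.round(r.x,4),np.abs(r.fun).mean())
E
```

```text
[ 0.5735  0.1759 -0.5585] [ 1.   0.1  0.6 -0.   0.4 -0.8 -0.4  0.8 -0.6  0.7 -0.9 -0.8]
[211.9  151.45] [16.1 16.7] [0.6511 0.2176]
[244.01 153.65] [16.3 16.7] [0.6477 0.1283]
[257.96 182.24] [16.1 16.9] [0.5686 0.0867]
[240.07 208.63] [15.9 17. ] [0.494 0.133]
[207.38 206.63] [16.7 16.9] [0.4967 0.2226]
[193.45 177.82] [16.2 17.1] [0.5754 0.2649]
[ 0.5723  0.1755 -0.5578] [ 0.6  0.2  0.9 -0.4  0.6 -1.1 -1.2  0.2 -0.8  0.5 -0.1  0.6]
rim [0.5736 0.1764 0.1258] 0.002318310338019569
```

```bash
cat >> h.py <<'E'
from scipy.spatial.transform import Rotation as Ro
def go(*wps):
    """each wp: (x,y,z TCP world, yaw); prints shift mm and turn in the present tool frame"""
    s=arm.get_state(); R0=Ro.from_euler('xyz',s['eef_rot'])
    for x,y,z,w in wps:
        d=R0.inv().apply(np.array([x,y,z])-s['tcp_pos'])*1000; t=(R0.inv()*Ro.from_euler('xyz',[np.pi,0,w])).as_rotvec()
        print(np.round(d,1),np.round(t,3),'rows>=',int(np.ceil(max(np.linalg.norm(d)/62.5,np.degrees(np.linalg.norm(t))/10.7))))
AX=np.array([.573,.176]); LP=np.array([.6495,.1281]); YW=2.583
def st():
    s=arm.get_state(); print(round(s['clock'],2),np.round(s['tcp_pos'],4),np.round(s['eef_rot'],3),'F',np.round(s['ft_force'],1),'w',round(s['grip_width']*85.4,1),'g',round(s['grasp_force'],1))
E
python3 -c "
from h import *
go((.4707,-.2445,.2,YW),(.4707,-.2445,.093,YW))"
```

```text
[ 319.1 -125.9  103.5] [-1.000e-03 -2.000e-03 -2.137e+00] rows>= 12
[ 319.1 -125.7  210.5] [-1.000e-03 -2.000e-03 -2.137e+00] rows>= 12
```

Request:
carry_out(
  rows="319 -126 103 0 0 -2.137;319 -126 103 0 0 -2.137;319 -126 103 0 0 -2.137;319 -126 103 0 0 -2.137;319 -126 103 0 0 -2.137;319 -126 103 0 0 -2.137;319 -126 103 0 0 -2.137;319 -126 103 0 0 -2.137;319 -126 103 0 0 -2.137;319 -126 103 0 0 -2.137;319 -126 103 0 0 -2.137;319 -126 103 0 0 -2.137",
  gripper=62,
)

```text
clock: 1.6
tcp_pos: [0.4704, -0.2448, 0.2005]
eef_rot: [3.141, -0.001, 2.587]
ft_force: [0.2, -0.6, 0.1]
grip_width: 0.727
grasp_force: 0.0
```

```bash
python3 -c "
from h import *
st();go((.4707,-.2445,.125,YW),(.4707,-.2445,.093,YW))
for n in P: cv2.imwrite(f'pics/{n}1.png',arm.capture(n)[:,:,::-1])"
```

```text
1.6 [ 0.4704 -0.2448  0.2005] [ 3.141e+00 -1.000e-03  2.587e+00] F [ 0.2 -0.6  0.1] w 62.0 g 0.0
[-0.1  0.4 75.5] [ 0.    -0.001  0.004] rows>= 2
[ -0.2   0.4 107.5] [ 0.    -0.001  0.004] rows>= 2
```

View pics/side1.png

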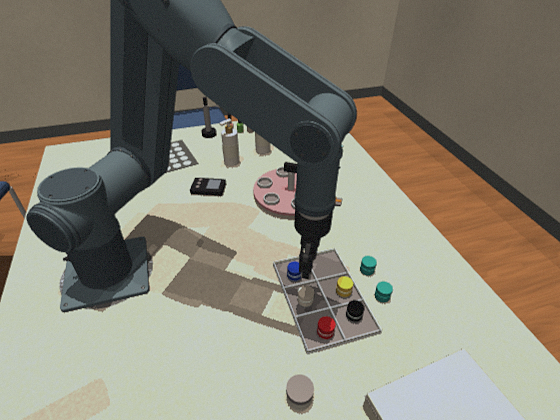

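The gripper hangs over the white jar at (306,297), with the tips at about (306,270). Nothing was disturbed, so I descend and grip.

Request:
carry_out(
  rows="0 0.5 50 0 0 0;0 0.5 80 0 0 0;0 0.5 107 0 0 0;0 0.5 107 0 0 0;0 0.5 107 0 0 0",
)

```text
clock: 2.33
tcp_pos: [0.4714, -0.2449, 0.0947]
eef_rot: [-3.141, 0.001, 2.582]
ft_force: [0.8, 0.2, 0.2]
grip_width: 0.728
grasp_force: 0.0
```

Request:
carry_out(
  rows="0 0 0 0 0 0;0 0 0 0 0 0;0 0 0 0 0 0;0 0 0 0 0 0;0 0 0 0 0 0;0 0 0 0 0 0",
  gripper=30,
  newtons=40,
)

```text
clock: 3.08
tcp_pos: [0.4716, -0.2451, 0.0955]
eef_rot: [-3.141, 0.003, 2.583]
ft_force: [-1.1, 0.2, 6.6]
grip_width: 0.455
grasp_force: 39.9
```

Request:
carry_out(
  rows="0 0 -50 0 0 0;0 0 -107 0 0 0;0 0 -107 0 0 0;0 0 -107 0 0 0",
)

```text
clock: 3.58
tcp_pos: [0.4707, -0.2444, 0.2011]
eef_rot: [-3.142, 0.001, 2.583]
ft_force: [-0.6, 0.2, -1.0]
grip_width: 0.45
grasp_force: 40.5
```

```bash
python3 -c "
from h import *
st();go((*LP,.2,YW),(*LP,.15,YW))
for n in P: cv2.imwrite(f'pics/{n}2.png',arm.capture(n)[:,:,::-1])
u=proj('side',[.4707,-.2445,.145]).astype(int); v=proj('top',[.4707,-.2445,.145]).astype(int);print(u,v)
T=cv2.imread('pics/top2.png');S=cv2.imread('pics/side2.png')
a=cv2.resize(S[u[1]-40:u[1]+40,u[0]-40:u[0]+40],(400,400),interpolation=3);b=cv2.resize(T[v[1]-40:v[1]+40,v[0]-40:v[0]+40],(400,400),interpolation=3);cv2.imwrite('pics/c2.png',np.hstack([a,b]))"
```

```text
3.58 [ 0.4707 -0.2444  0.2011] [-3.142e+00  1.000e-03  2.583e+00] F [-0.6  0.2 -1. ] w 38.4 g 40.5
[ 45.9 410.6   1. ] [-0.     0.001 -0.   ] rows>= 7
[ 45.9 410.6  51. ] [-0.     0.001 -0.   ] rows>= 7
[308 262] [387 218]
```

View pics/c2.png

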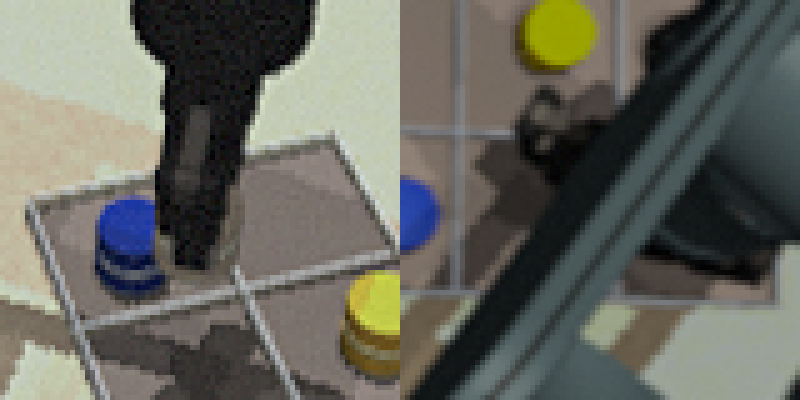

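The jar is held: it shows between the fingers in the side view, with opening 38.4 mm and grip 40 N. I carry it over to the arrow.

Request:
carry_out(
  rows="6 55 0 0 0 0;12 110 0 0 0 0;18 165 0 0 0 0;25 220 0 0 0 0;31 275 0 0 0 0;37 330 0 0 0 0;43 385 0 0 0 0;46 410.6 1 0 0 0;46 410.6 21 0 0 0;46 410.6 41 0 0 0;46 410.6 41 0 0 0;46 410.6 41 0 0 0",
)

```text
clock: 5.18
tcp_pos: [0.6496, 0.1278, 0.1595]
eef_rot: [-3.141, -0.001, 2.583]
ft_force: [0.8, -0.1, -1.3]
grip_width: 0.444
grasp_force: 40.6
```

```bash
python3 -c "
from h import *
st();go((*LP,.135,YW),(*LP,.1195,YW))
for n in P: cv2.imwrite(f'pics/{n}3.png',arm.capture(n)[:,:,::-1])
u=proj('side',[*LP,.065]).astype(int); v=proj('top',[*LP,.065]).astype(int);print(u,v)
T=cv2.imread('pics/top3.png');S=cv2.imread('pics/side3.png')
a=cv2.resize(S[u[1]-40:u[1]+40,u[0]-40:u[0]+40],(400,400),interpolation=3);b=cv2.resize(T[v[1]-40:v[1]+40,v[0]-40:v[0]+40],(400,400),interpolation=3);cv2.imwrite('pics/c3.png',np.hstack([a,b]))"
```

```text
5.17 [0.6496 0.1278 0.1595] [-3.141e+00 -1.000e-03  2.583e+00] F [ 0.8 -0.1 -1.3] w 37.9 g 40.6
[ 0.2  0.2 24.5] [-0.001 -0.001 -0.   ] rows>= 1
[ 0.2  0.2 40. ] [-0.001 -0.001 -0.   ] rows>= 1
[318 182] [243 150]
```

View pics/c3.png

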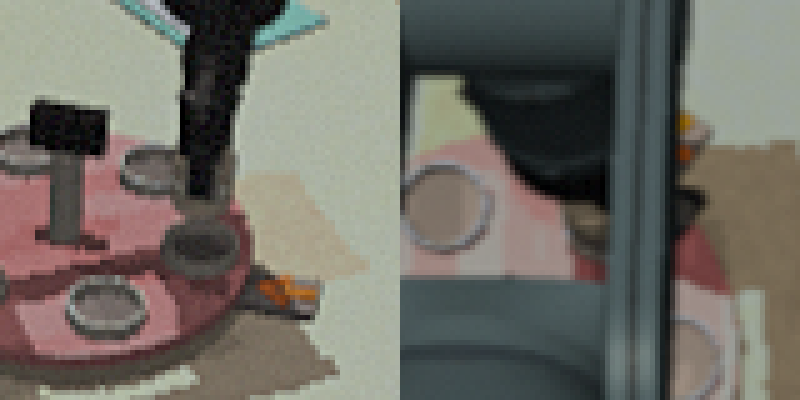

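The jar (white edges at crop x 175–238) hangs just above the arrow pocket (collar at crop (200,247)). I check the offset by projection.

```bash
python3 -c "
from h import *
for z in(.04,.0725,.09): print(z,np.round((proj('side',[*LP,z])-[278,142])*5,1))
S=cv2.imread('pics/side3.png');
for r in (172,174,176,178,180,182): print(r,S[r,305:335].mean(1).astype(int))
for r in (188,190,192): print(r,S[r,305:335].mean(1).astype(int))"
```

```text
0.04 [197.9 235.9]
0.0725 [201.8 195.2]
0.09 [203.9 172.6]
172 [ 57  63  69  64  66  68  62  58  69   4   8  21  27  27  27  10  15  45
  78 107 161 178 170 172 171 171 171 170 170 170]
174 [ 81  83  92 105  97  94  81  76  90  83  62  12  16  22  19  24  41  59
  78  81 131 183 172 171 173 171 170 170 167 171]
176 [ 94  99 100  99 100 100  94  78  68  70  59   1   6  21  13  25  70  79
  75  87 155 177 166 167 164 167 163 165 166 164]
178 [129 123 115 111 120 106 104  91  93  83  50  15  19  23  21  38  67  70
  64  94 168 163 160 161 158 160 161 159 159 155]
180 [ 63  67  77  66  64  65  66  62  69  85  43   6   4   9  23  53  72 100
  79 108 167 158 158 160 158 159 163 161 162 157]
182 [147 150 146 133 135 143 147 100  67  74  75  74  77  72  61  65  75  74
  75 107 149 158 161 158 159 158 159 160 159 159]
188 [130 134 134 135 136 127  78  57  67  61  67  68  65  66  64  71  70  65
  73  81  75  68  80 129 164 155 156 155 156 159]
190 [141 141 139 141 137  84  57  54  39  42  43  46  38  45  43  50  53  61
  58  62  88  66  65 104 167 158 161 157 162 162]
192 [ 72  72  76  76  74  52  66  68  50  39  42  40  45  48  43  41  38  37
  51  73  67  73  67 109 167 161 158 158 156 161]
```

```bash
python3 -c "
from h import *
from scipy.ndimage import map_coordinates
g=cv2.cvtColor(cv2.imread('pics/side0.png'),cv2.COLOR_BGR2LAB).astype(float)[:,:,1]
# collar outline is neutral, deck pink: a-channel edge along rays, fit ellipse
th=np.linspace(0,2*np.pi,40,endpoint=False); rr=np.arange(.6,1.35,.02)
for k in (0,1,-1):
    a=-.558-k*np.pi/3; X=[*(AX+.09*np.array([np.cos(a),np.sin(a)])),.034]
    c=proj('side',X); u=c.copy()
    for _ in range(3):
        pr=map_coordinates(g,[u[1]+np.outer(np.sin(th),rr)*6.2,u[0]+np.outer(np.cos(th),rr)*7.9],order=1)
        q=rr[np.gradient(pr,axis=1).argmax(1)]; pts=np.c_[u[0]+7.9*q*np.cos(th),u[1]+6.2*q*np.sin(th)].astype(np.float32)
        e=cv2.fitEllipse(pts); u=np.array(e[0])
    print(k,'pred',np.round(c,1),'meas',np.round(u,1),np.round(e[1],1),'diff mm',np.round((onz('side',u,.034)-X)[:2]*1000,1))
"
```

```text
0 pred [317.4 190.6] meas [317.5 190.8] [12.1 16.3] diff mm [ 0.  -1.2]
1 pred [298.8 203. ] meas [298.9 203.2] [13.2 16.8] diff mm [-0. -1.]
-1 pred [308.4 175.2] meas [309.4 174.4] [12.7 16.5] diff mm [4.6 3.1]
```

Both views agree on the pocket to about 1 mm, so I lower the jar in small steps.

Request:
carry_out(
  rows="0 0 10 0 0 0;0 0 20 0 0 0;0 0 25 0 0 0;0 0 28 0 0 0;0 0 31 0 0 0;0 0 33 0 0 0;0 0 33 0 0 0",
)

```text
clock: 6.15
tcp_pos: [0.6496, 0.1279, 0.1268]
eef_rot: [-3.142, -0.0, 2.583]
ft_force: [0.3, 0.0, -0.5]
grip_width: 0.45
grasp_force: 40.6
```

Request:
carry_out(
  rows="0 0 2 0 0 0;0 0 4 0 0 0;0 0 5.5 0 0 0;0 0 7 0 0 0;0 0 7 0 0 0",
)

```text
clock: 6.78
tcp_pos: [0.6495, 0.128, 0.1198]
eef_rot: [-3.142, -0.0, 2.583]
ft_force: [-0.5, 0.0, -0.3]
grip_width: 0.453
grasp_force: 40.6
```

Request:
carry_out(
  rows="0 0 0 0 0 0;0 0 0 0 0 0;0 0 0 0 0 0;0 0 0 0 0 0;0 0 -20 0 0 0;0 0 -70 0 0 0;0 0 -110 0 0 0;0 0 -110 0 0 0",
  gripper=60,
)

```text
clock: 7.78
tcp_pos: [0.6516, 0.1281, 0.2346]
eef_rot: [3.137, 0.007, 2.583]
ft_force: [0.4, 0.8, -0.5]
grip_width: 0.704
grasp_force: 0.0
```

```bash
python3 -c "
from h import *
st();go((*AX,.23,YW),(*AX,.172,YW))
for n in P: cv2.imwrite(f'pics/{n}4.png',arm.capture(n)[:,:,::-1])
u=(310,182)
T=cv2.imread('pics/top4.png');S=cv2.imread('pics/side4.png');v=(235,165)
a=cv2.resize(S[u[1]-40:u[1]+40,u[0]-40:u[0]+40],(400,400),interpolation=3);b=cv2.resize(T[v[1]-40:v[1]+40,v[0]-40:v[0]+40],(400,400),interpolation=3);cv2.imwrite('pics/c4.png',np.hstack([a,b]))"
```

```text
7.78 [0.6516 0.1281 0.2346] [3.137 0.007 2.583] F [ 0.4  0.8 -0.5] w 60.2 g 0.0
[92.1 -1.   4. ] [ 0.005  0.007 -0.   ] rows>= 2
[92.5 -1.3 61.9] [ 0.005  0.007 -0.   ] rows>= 2
```

View pics/c4.png

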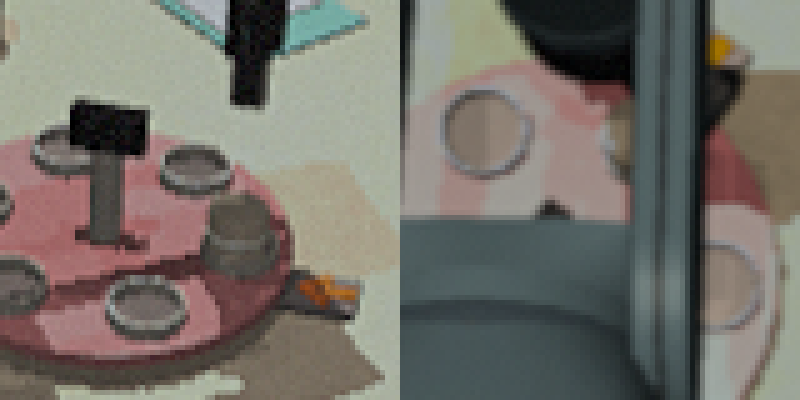

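The white jar stands upright in the arrow pocket: its lid is at side px (317.8,182.9) against (318.2,182.6) predicted. On to the knob.

Request:
carry_out(
  rows="50 0 2 0 0 0;92 -1 4 0.005 0.007 0;92 -1 4 0.005 0.007 0",
  gripper=50,
)

```text
clock: 8.25
tcp_pos: [0.5676, 0.1773, 0.2239]
eef_rot: [-3.133, -0.012, 2.585]
ft_force: [0.7, -0.1, 0.8]
grip_width: 0.582
grasp_force: 0.0
```

```bash
python3 -c "
from h import *
print('knob tri',tri((221.9,174.1),(291.9,167.2)))
st();go((*AX,.23,YW),(*AX,.172,YW),(*AX,.172,YW-1.047))"
```

```text
knob tri (array([0.57552951, 0.17701683, 0.10783213]), np.float64(0.142619784857864), np.float64(0.1513752146649966))
8.25 [0.5676 0.1773 0.2239] [-3.133 -0.012  2.585] F [ 0.7 -0.1  0.8] w 49.7 g 0.0
[-5.2  1.7 -6.2] [-0.008 -0.012  0.002] rows>= 1
[-5.8  2.2 51.8] [-0.008 -0.012  0.002] rows>= 1
[-5.8  2.2 51.8] [-0.014 -0.006  1.049] rows>= 6
```

Request:
carry_out(
  rows="0 0 0 0 0 0;0 0 0 0 0 0;0 0 0 0 0 0",
)

```text
clock: 8.62
tcp_pos: [0.5718, 0.1752, 0.2256]
eef_rot: [-3.136, -0.007, 2.582]
ft_force: [-0.5, -0.2, 0.2]
grip_width: 0.584
grasp_force: 0.0
```

```bash
python3 -c "
from h import *
st();go((*AX,.172,YW),(*AX,.172,YW-1.047))"
```

```text
8.62 [0.5718 0.1752 0.2256] [-3.136 -0.007  2.582] F [-0.5 -0.2  0.2] w 49.9 g 0.0
[-1.   1.6 53.6] [-0.005 -0.007 -0.001] rows>= 1
[-1.   1.6 53.6] [-0.008 -0.004  1.046] rows>= 6
```

Request:
carry_out(
  rows="-1 1.5 30 -0.005 -0.007 0;-1 1.5 54 -0.005 -0.007 0;-1 1.5 54 -0.005 -0.007 0;-1 1.5 54 -0.005 -0.007 0",
)

```text
clock: 9.12
tcp_pos: [0.573, 0.1764, 0.1727]
eef_rot: [3.141, 0.001, 2.582]
ft_force: [-0.3, 1.1, -0.3]
grip_width: 0.586
grasp_force: 0.0
```

Request:
carry_out(
  rows="0 0 0 0 0 0;0 0 0 0 0 0;0 0 0 0 0 0;0 0 0 0 0 0;0 0 0 0 0 0",
  gripper=8,
  newtons=30,
)

```text
clock: 9.75
tcp_pos: [0.5729, 0.1769, 0.1731]
eef_rot: [3.14, 0.002, 2.583]
ft_force: [0.8, 1.2, 5.3]
grip_width: 0.182
grasp_force: 32.3
```

```bash
python3 -c "
from h import *
st();go((*AX,.172,YW),(*AX,.172,YW-1.047))"
```

```text
9.75 [0.5729 0.1769 0.1731] [3.140e+00 2.000e-03 2.583e+00] F [0.8 1.2 5.3] w 15.6 g 32.3
[-0.5 -0.7  1.1] [ 0.002  0.002 -0.   ] rows>= 1
[-0.5 -0.7  1.1] [3.000e-03 1.000e-03 1.047e+00] rows>= 6
```

Pinched, with little side force, so the axis is right. I turn 60° clockwise in gentle steps.

Request:
carry_out(
  rows="0 0 0 0 0 0.1;0 0 0 0 0 0.22;0 0 0 0 0 0.34;0 0 0 0 0 0.46;0 0 0 0 0 0.58;0 0 0 0 0 0.7;0 0 0 0 0 0.82;0 0 0 0 0 0.93;0 0 0 0 0 1.01;0 0 0 0 0 1.047;0 0 0 0 0 1.047;0 0 0 0 0 1.047",
)

```text
clock: 11.25
tcp_pos: [0.5735, 0.1772, 0.173]
eef_rot: [3.138, -0.001, 1.536]
ft_force: [3.3, 4.8, 6.0]
grip_width: 0.178
grasp_force: 32.3
```

Request:
carry_out(
  rows="0 0 0 0 0 0;0 0 0 0 0 0;0 0 0 0 0 0;0 0 -30 0 0 0;0 0 -58 0 0 0;0 0 -58 0 0 0;0 0 -58 0 0 0",
  gripper=50,
)

```text
clock: 12.12
tcp_pos: [0.5717, 0.1764, 0.229]
eef_rot: [-3.14, 0.0, 1.536]
ft_force: [0.2, -0.2, 0.3]
grip_width: 0.582
grasp_force: 0.0
```

```bash
python3 -c "
from h import *
st();go((.5737,-.2448,.23,YW))
for n in P: cv2.imwrite(f'pics/{n}5.png',arm.capture(n)[:,:,::-1])"
```

```text
12.12 [0.5717 0.1764 0.229 ] [-3.14   0.     1.536] F [ 0.2 -0.2  0.3] w 49.7 g 0.0
[-420.9   16.7   -0.9] [-1.000e-03 -0.000e+00 -1.047e+00] rows>= 7
```

View pics/side5.png

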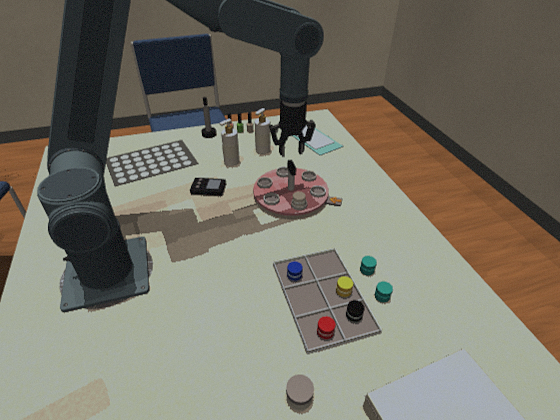

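The white jar moved on to click1 at (299,200) and the pocket at the arrow is empty. Yellow (345,285), black (355,310), red (326,327) and blue (295,270) have not moved. I re-measure and go for yellow.

```bash
cat >> h.py <<'E'
def jars(tag,names=('white','yellow','red','blue','black')):
    T=arm.capture('top');S=arm.capture('side')
    for n,i in(('top',T),('side',S)): cv2.imwrite(f'pics/{n}{tag}.png',i[:,:,::-1])
    R={'yellow':((24,120,70),(34,255,255)),'blue':((108,130,50),(128,255,255)),'red':((0,170,60),(8,255,255)),'black':((0,0,0),(179,255,45))}
    for c in names:
        o=[]
        for n,i in(('top',T),('side',S)):
            m=cv2.inRange(hsv(i),*[np.array(a) for a in R[c]])
            z=np.zeros_like(m); pts=np.array([proj(n,[x,y,.04]) for x,y in((.38,-.4),(.38,-.1),(.66,-.1),(.66,-.4))]).astype(np.int32)
            cv2.fillConvexPoly(z,pts,255); k,l,s,cc=cv2.connectedComponentsWithStats(m&z)
            o.append([(s[j][4],cc[j]) for j in range(1,k) if 60<s[j][4]<330])
        for a,u in o[0]:
            print(c,'top@.0425',np.round(onz('top',u,.0425),4),a)
        for a,u in o[1]:
            print(c,'side@.036',np.round(onz('side',u,.036),4),a)
E
python3 -c "
from h import *
jars(6,('yellow','red','blue','black'))"
```

```text
yellow top@.0425 [ 0.5726 -0.2431  0.0425] 178
yellow side@.036 [ 0.5734 -0.2442  0.036 ] 165
red side@.036 [ 0.4842 -0.3394  0.036 ] 94
blue top@.0425 [ 0.4696 -0.1584  0.0425] 162
blue side@.036 [ 0.4686 -0.1629  0.036 ] 155
black top@.0425 [ 0.5649 -0.313   0.0425] 180
black side@.036 [ 0.5604 -0.3263  0.036 ] 278
```

Request:
carry_out(
  rows="-60 2 0 0 0 -0.15;-120 5 0 0 0 -0.3;-180 7 0 0 0 -0.45;-240 10 0 0 0 -0.6;-300 12 0 0 0 -0.75;-360 14 0 0 0 -0.9;-415 16.5 0 0 0 -1.047;-421 16.7 0 0 0 -1.047;-421 16.7 20 0 0 -1.047;-421 16.7 60 0 0 -1.047;-421 16.7 60 0 0 -1.047;-421 16.7 60 0 0 -1.047",
  gripper=58,
  newtons=40,
)

```text
clock: 13.82
tcp_pos: [0.5747, -0.2443, 0.1707]
eef_rot: [3.141, 0.0, 2.583]
ft_force: [0.7, -0.9, -0.8]
grip_width: 0.683
grasp_force: 0.0
```

```bash
python3 -c "
from h import *
jars(7,('yellow','black'))
st();go((.5738,-.2450,.095,YW))"
```

```text
black top@.0425 [ 0.5285 -0.3825  0.0425] 300
black side@.036 [ 0.5644 -0.3209  0.036 ] 227
13.93 [ 0.5752 -0.2448  0.1717] [3.142e+00 3.000e-03 2.583e+00] F [ 0.8  0.4 -0.2] w 58.1 g 0.0
[ 1.3 -0.9 76.7] [0.    0.003 0.   ] rows>= 2
```

Request:
carry_out(
  rows="1 -0.5 40 0 0 0;1 -0.5 70 0 0 0;1 -0.5 77 0 0 0;1 -0.5 77 0 0 0",
)

```text
clock: 14.42
tcp_pos: [0.5737, -0.2449, 0.0939]
eef_rot: [-3.142, 0.001, 2.583]
ft_force: [0.3, 0.3, 1.3]
grip_width: 0.682
grasp_force: 0.0
```

Request:
carry_out(
  rows="0 0 0 0 0 0;0 0 0 0 0 0;0 0 0 0 0 0;0 0 0 0 0 0;0 0 0 0 0 0;0 0 0 0 0 0",
  gripper=30,
)

```text
clock: 15.18
tcp_pos: [0.5742, -0.2453, 0.095]
eef_rot: [-3.142, 0.004, 2.583]
ft_force: [0.3, 0.6, 6.9]
grip_width: 0.452
grasp_force: 40.5
```

Request:
carry_out(
  rows="0 0 -50 0 0 0;0 0 -105 0 0 0;0 0 -105 0 0 0;0 0 -105 0 0 0;0 0 -105 0 0 0",
)

```text
clock: 15.8
tcp_pos: [0.5722, -0.2441, 0.1962]
eef_rot: [3.142, -0.003, 2.583]
ft_force: [-0.0, -0.6, -0.8]
grip_width: 0.449
grasp_force: 40.5
```

```bash
python3 -c "
from h import *
st();go((*LP,.2,YW),(*LP,.135,YW))"
```

```text
15.8 [ 0.5722 -0.2441  0.1962] [ 3.142e+00 -3.000e-03  2.583e+00] F [-0.  -0.6 -0.8] w 38.4 g 40.5
[131.8 356.5  -3.3] [ 0.    -0.003 -0.   ] rows>= 7
[131.6 356.5  61.7] [ 0.    -0.003 -0.   ] rows>= 7
```

Request:
carry_out(
  rows="20 54 -2 0 0 0;40 108 -3 0 0 0;60 162 -3 0 0 0;80 216 -3 0 0 0;100 270 -3 0 0 0;120 324 -3 0 0 0;131 356 -3 0 0 0;131 356 -3 0 0 0;131 356 18 0 0 0;131 356 37 0 0 0;131 356 37 0 0 0;131 356 37 0 0 0",
)

```text
clock: 17.3
tcp_pos: [0.651, 0.126, 0.1609]
eef_rot: [-3.141, -0.0, 2.582]
ft_force: [-0.3, 0.2, -0.4]
grip_width: 0.455
grasp_force: 40.7
```

```bash
python3 -c "
from h import *
st();go((*LP,.13,YW),(*LP,.1192,YW))"
```

```text
17.3 [0.651  0.126  0.1609] [-3.141 -0.     2.582] F [-0.3  0.2 -0.4] w 38.9 g 40.7
[ 2.3  1.  30.9] [-0.    -0.    -0.001] rows>= 1
[ 2.3  1.  41.7] [-0.    -0.    -0.001] rows>= 1
```

Request:
carry_out(
  rows="2.3 1 0 0 0 0;2.3 1 10 0 0 0;2.3 1 20 0 0 0;2.3 1 24 0 0 0;2.3 1 24 0 0 0;2.3 1 24 0 0 0",
)

```text
clock: 18.05
tcp_pos: [0.6495, 0.1287, 0.137]
eef_rot: [3.141, 0.0, 2.583]
ft_force: [-0.3, 0.0, -0.3]
grip_width: 0.451
grasp_force: 40.7
```

```bash
python3 -c "
from h import *
st();go((*LP,.1192,YW))"
```

```text
18.05 [0.6495 0.1287 0.137 ] [3.141 0.    2.583] F [-0.3  0.  -0.3] w 38.5 g 40.7
[-0.3 -0.6 17.8] [ 0.  0. -0.] rows>= 1
```

Request:
carry_out(
  rows="-0.3 -0.6 4 0 0 0;-0.3 -0.6 8 0 0 0;-0.3 -0.6 12 0 0 0;-0.3 -0.6 15 0 0 0;-0.3 -0.6 17.3 0 0 0;-0.3 -0.6 17.3 0 0 0;-0.3 -0.6 17.3 0 0 0",
)

```text
clock: 18.92
tcp_pos: [0.6493, 0.1281, 0.1197]
eef_rot: [3.142, 0.0, 2.583]
ft_force: [-0.1, -0.2, 0.1]
grip_width: 0.448
grasp_force: 40.7
```

Request:
carry_out(
  rows="0 0 0 0 0 0;0 0 0 0 0 0;0 0 0 0 0 0;0 0 0 0 0 0;0 0 -20 0 0 0;0 0 -70 0 0 0;0 0 -110 0 0 0;0 0 -110 0 0 0;0 0 -110 0 0 0",
  gripper=60,
)

```text
clock: 20.05
tcp_pos: [0.6489, 0.1281, 0.2291]
eef_rot: [-3.141, -0.001, 2.583]
ft_force: [0.1, -0.3, 0.2]
grip_width: 0.7
grasp_force: 0.0
```

Request:
carry_out(
  rows="15 0 0 0 0 0.15;30 0 0 0 0 0.3;45 0 0 0 0 0.45;60 0 0 0 0 0.6;75 0 0 0 0 0.75;90 0 0 0 0 0.9;90 0 0 0 0 1.047;90 0 0 0 0 1.047;90 0 0 0 0 1.047;90 0 0 0 0 1.047",
  gripper=50,
  newtons=30,
)

```text
clock: 21.3
tcp_pos: [0.573, 0.1756, 0.2291]
eef_rot: [-3.141, 0.0, 1.537]
ft_force: [0.3, -0.2, -0.3]
grip_width: 0.587
grasp_force: 0.0
```

```bash
python3 -c "
from h import *
st();go((.5732,.1765,.172,YW-1.047))
for n in P: cv2.imwrite(f'pics/{n}8.png',arm.capture(n)[:,:,::-1])
T=cv2.imread('pics/top8.png');S=cv2.imread('pics/side8.png');u=(300,180);v=(235,165)
a=cv2.resize(S[u[1]-40:u[1]+40,u[0]-40:u[0]+40],(400,400),interpolation=3);b=cv2.resize(T[v[1]-40:v[1]+40,v[0]-40:v[0]+40],(400,400),interpolation=3);cv2.imwrite('pics/c8.png',np.hstack([a,b]))"
```

```text
21.3 [0.573  0.1756 0.2291] [-3.141  0.     1.537] F [ 0.3 -0.2 -0.3] w 50.1 g 0.0
[ 0.9  0.3 57.1] [-0.001  0.     0.001] rows>= 1
```

View pics/c8.png

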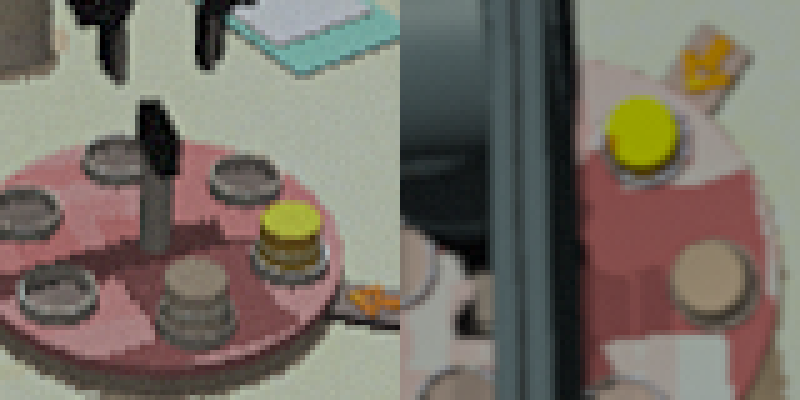

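Yellow is seated at the arrow (side crop (290,240), top crop (642,135)) and white is one pocket on (crop (197,300)). Next is the second click.

Request:
carry_out(
  rows="1 0 30 0 0 0;1 0 56 0 0 0;1 0 56 0 0 0;1 0 56 0 0 0",
)

```text
clock: 21.9
tcp_pos: [0.5736, 0.1768, 0.1745]
eef_rot: [3.14, -0.0, 1.536]
ft_force: [0.2, -0.4, 0.5]
grip_width: 0.585
grasp_force: 0.0
```

Request:
carry_out(
  rows="0 0 0 0 0 0;0 0 0 0 0 0;0 0 0 0 0 0;0 0 0 0 0 0;0 0 0 0 0 0",
  gripper=8,
)

```text
clock: 22.52
tcp_pos: [0.5736, 0.1768, 0.1748]
eef_rot: [3.139, -0.0, 1.536]
ft_force: [-0.5, -0.3, 6.0]
grip_width: 0.175
grasp_force: 31.0
```

Request:
carry_out(
  rows="0 0 0 0 0 0.1;0 0 0 0 0 0.22;0 0 0 0 0 0.34;0 0 0 0 0 0.46;0 0 0 0 0 0.58;0 0 0 0 0 0.7;0 0 0 0 0 0.82;0 0 0 0 0 0.93;0 0 0 0 0 1.01;0 0 0 0 0 1.047;0 0 0 0 0 1.047;0 0 0 0 0 1.047",
)

```text
clock: 24.02
tcp_pos: [0.5739, 0.1767, 0.1748]
eef_rot: [3.14, -0.002, 0.489]
ft_force: [0.2, -0.6, 5.2]
grip_width: 0.178
grasp_force: 31.0
```

Request:
carry_out(
  rows="0 0 0 0 0 0;0 0 0 0 0 0;0 0 0 0 0 0;0 0 -30 0 0 0;0 0 -58 0 0 0;0 0 -58 0 0 0;0 0 -58 0 0 0",
  gripper=50,
)

```text
clock: 24.9
tcp_pos: [0.5725, 0.1767, 0.2307]
eef_rot: [-3.141, 0.001, 0.489]
ft_force: [-0.7, -0.5, 0.0]
grip_width: 0.585
grasp_force: 0.0
```

```bash
python3 -c "
from h import *
jars(9,('red','blue','black'))
st();go((.4842,-.339,.23,YW))"
```

```text
red side@.036 [ 0.4796 -0.3444  0.036 ] 88
blue top@.0425 [ 0.4696 -0.1584  0.0425] 162
blue side@.036 [ 0.4686 -0.1626  0.036 ] 153
black top@.0425 [ 0.5649 -0.313   0.0425] 180
black side@.036 [ 0.5601 -0.3262  0.036 ] 284
25.0 [0.5723 0.1767 0.2302] [-3.141e+00  2.000e-03  4.890e-01] F [ 0.3  0.1 -0.2] w 50.0 g 0.0
[-319.9  413.9    0.5] [-0.003  0.    -2.094] rows>= 12
```

View pics/side9.png

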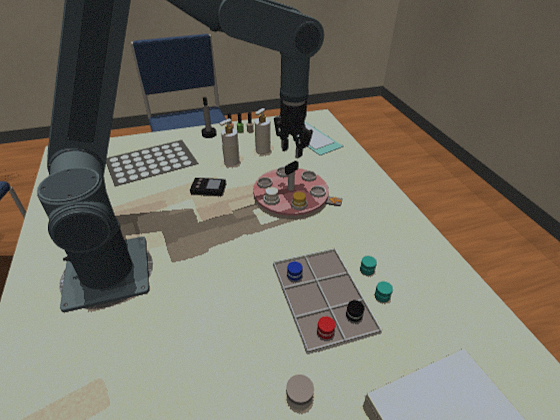

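Yellow is at click1 (299,200) and white at click2 (271,195). Red is still at (326,327), black at (355,310) and blue at (295,270).

```bash
python3 -c "
from h import *
T=cv2.imread('pics/top9.png')[:,:,::-1].copy();S=cv2.imread('pics/side9.png')[:,:,::-1].copy()
for c,a,b in(('red',(413,216),(326,323)),('blue',(347,220),(294,267)),('black',(404,187),(355,306))):
    u,s=near(T,a,tol=30);v,s2=near(S,b,tol=30);print(c,s,s2,np.round(u,1),np.round(v,1),np.round(tri(u,v)[0],4),np.round(onz('top',u,.0425),4),np.round(onz('side',v,.0425),4))"
```

```text
red (13, 14, 141) (17, 15, 201) [412.9 217.4] [326.2 323.7] [ 0.4838 -0.34    0.0368] [ 0.4839 -0.3384  0.0425] [ 0.4811 -0.3432  0.0425]
blue (14, 14, 152) (14, 11, 128) [347.2 220.4] [294.4 266.9] [ 0.4703 -0.1605  0.0371] [ 0.4703 -0.1598  0.0425] [ 0.4679 -0.1648  0.0425]
black (16, 15, 188) (18, 19, 266) [403.5 187.8] [354.7 309.3] [ 0.5669 -0.3175  0.0259] [ 0.5645 -0.3129  0.0425] [ 0.5591 -0.3274  0.0425]
```

Request:
carry_out(
  rows="-30 38 0 0 0 -0.18;-60 76 0 0 0 -0.36;-90 114 0 0 0 -0.54;-120 152 0 0 0 -0.72;-150 190 0 0 0 -0.9;-180 228 0 0 0 -1.08;-210 266 0 0 0 -1.26;-240 304 0 0 0 -1.44;-270 342 0 0 0 -1.62;-300 385 0 0 0 -1.8;-320 414 0 0 0 -1.98;-320 414 0 0 0 -2.094",
  gripper=58,
  newtons=40,
)

```text
clock: 26.5
tcp_pos: [0.4838, -0.3418, 0.2301]
eef_rot: [-3.141, -0.002, 2.584]
ft_force: [0.5, -0.7, 0.3]
grip_width: 0.68
grasp_force: 0.0
```

Request:
carry_out(
  rows="0 0 0 0 0 0;0 0 40 0 0 0;0 0 60 0 0 0;0 0 60 0 0 0;0 0 60 0 0 0",
)

```text
clock: 27.12
tcp_pos: [0.4853, -0.3389, 0.1723]
eef_rot: [-3.141, 0.001, 2.582]
ft_force: [-0.3, -0.4, 0.1]
grip_width: 0.681
grasp_force: 0.0
```

```bash
python3 -c "
from h import *
st();go((.484,-.339,.0945,YW))"
```

```text
27.12 [ 0.4853 -0.3389  0.1723] [-3.141e+00  1.000e-03  2.582e+00] F [-0.3 -0.4  0.1] w 58.1 g 0.0
[ 1.2 -0.8 77.8] [-0.     0.001 -0.001] rows>= 2
```

Request:
carry_out(
  rows="1.2 -0.5 40 0 0 0;1.2 -0.5 70 0 0 0;1.2 -0.5 78 0 0 0;1.2 -0.5 78 0 0 0",
)

```text
clock: 27.62
tcp_pos: [0.484, -0.3391, 0.0944]
eef_rot: [-3.141, 0.001, 2.583]
ft_force: [-0.1, -0.1, 0.1]
grip_width: 0.676
grasp_force: 0.0
```

Request:
carry_out(
  rows="0 0 0 0 0 0;0 0 0 0 0 0;0 0 0 0 0 0;0 0 0 0 0 0;0 0 0 0 0 0;0 0 0 0 0 0",
  gripper=30,
)

```text
clock: 28.38
tcp_pos: [0.4846, -0.3397, 0.0956]
eef_rot: [-3.141, 0.004, 2.583]
ft_force: [0.3, -0.1, 6.1]
grip_width: 0.453
grasp_force: 40.5
```

Request:
carry_out(
  rows="0 0 -50 0 0 0;0 0 -105 0 0 0;0 0 -105 0 0 0;0 0 -105 0 0 0;0 0 -105 0 0 0",
)

```text
clock: 29.0
tcp_pos: [0.4829, -0.3381, 0.197]
eef_rot: [3.141, -0.003, 2.583]
ft_force: [0.3, -1.1, -1.0]
grip_width: 0.45
grasp_force: 40.5
```

```bash
python3 -c "
from h import *
st();go((*LP,.2,YW),(*LP,.16,YW))"
```

```text
29.0 [ 0.4829 -0.3381  0.197 ] [ 3.141e+00 -3.000e-03  2.583e+00] F [ 0.3 -1.1 -1. ] w 38.5 g 40.5
[105.9 483.6  -2.3] [ 0.001 -0.003 -0.   ] rows>= 8
[105.8 483.6  37.7] [ 0.001 -0.003 -0.   ] rows>= 8
```

Request:
carry_out(
  rows="12 54 -2 0 0 0;24 108 -2 0 0 0;36 162 -2 0 0 0;48 216 -2 0 0 0;60 270 -2 0 0 0;72 324 -2 0 0 0;84 378 -2 0 0 0;96 432 -2 0 0 0;106 480 -2 0 0 0;106 484 -2 0 0 0;106 484 20 0 0 0;106 484 37 0 0 0",
)

```text
clock: 30.5
tcp_pos: [0.6494, 0.1271, 0.1594]
eef_rot: [-3.14, -0.002, 2.582]
ft_force: [0.2, 0.7, -0.2]
grip_width: 0.451
grasp_force: 40.6
```

Request:
carry_out(
  rows="0 0 0 0 0 0;0 0 0 0 0 0;0 0 0 0 0 0",
)

```text
clock: 30.88
tcp_pos: [0.6508, 0.1275, 0.1626]
eef_rot: [3.141, 0.001, 2.582]
ft_force: [-0.3, -0.0, -0.6]
grip_width: 0.453
grasp_force: 40.6
```

```bash
python3 -c "
from h import *
st();go((*LP,.13,YW),(*LP,.1195,YW))"
```

```text
30.88 [0.6508 0.1275 0.1626] [3.141e+00 1.000e-03 2.582e+00] F [-0.3 -0.  -0.6] w 38.7 g 40.6
[ 1.5 -0.2 32.6] [ 0.001  0.001 -0.001] rows>= 1
[ 1.5 -0.2 43.1] [ 0.001  0.001 -0.001] rows>= 1
```

Request:
carry_out(
  rows="1.4 0 8 0 0 0;1.4 0 16 0 0 0;1.4 0 24 0 0 0;1.4 0 28 0 0 0;1.4 0 32 0 0 0;1.4 0 36 0 0 0;1.4 0 40 0 0 0;1.4 0 42.8 0 0 0;1.4 0 42.8 0 0 0;1.4 0 42.8 0 0 0",
)

```text
clock: 32.12
tcp_pos: [0.6493, 0.1288, 0.1196]
eef_rot: [3.141, 0.001, 2.583]
ft_force: [-2.7, 2.2, 6.0]
grip_width: 0.455
grasp_force: 41.0
```

```bash
python3 -c "
from h import *
st()"
```

```text
32.12 [0.6493 0.1288 0.1196] [3.141e+00 1.000e-03 2.583e+00] F [-2.7  2.2  6. ] w 38.8 g 41.0
```

```bash
python3 -c "
from h import *
for n in P: cv2.imwrite(f'pics/{n}10.png',arm.capture(n)[:,:,::-1])
T=cv2.imread('pics/top10.png');S=cv2.imread('pics/side10.png');u=(310,182);v=(235,165)
a=cv2.resize(S[u[1]-30:u[1]+30,u[0]-30:u[0]+30],(400,400),interpolation=3);b=cv2.resize(T[v[1]-40:v[1]+40,v[0]-40:v[0]+40],(400,400),interpolation=3);cv2.imwrite('pics/c10.png',np.hstack([a,b]))"
```

```text
(no output)
```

View pics/c10.png

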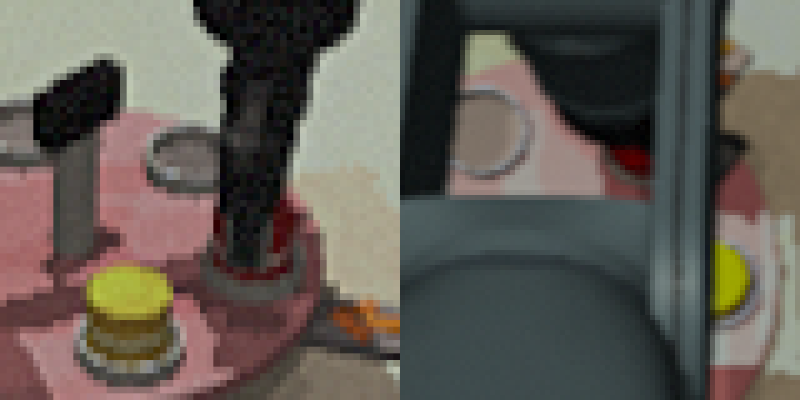

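The red jar sits inside the arrow collar (crop (255,250)), no higher than yellow sits in its own. I let go.

Request:
carry_out(
  rows="0 0 0 0 0 0;0 0 0 0 0 0;0 0 0 0 0 0;0 0 0 0 0 0;0 0 -20 0 0 0;0 0 -70 0 0 0;0 0 -110 0 0 0;0 0 -110 0 0 0;0 0 -110 0 0 0",
  gripper=60,
)

```text
clock: 33.35
tcp_pos: [0.6487, 0.1285, 0.2282]
eef_rot: [-3.141, -0.001, 2.583]
ft_force: [-0.8, 0.0, -0.6]
grip_width: 0.707
grasp_force: 0.0
```

Request:
carry_out(
  rows="15 0 0 0 0 -0.15;30 0 0 0 0 -0.3;45 0 0 0 0 -0.45;60 0 0 0 0 -0.6;75 0 0 0 0 -0.75;90 0 0 0 0 -0.9;90 0 0 0 0 -1.047;90 0 0 0 0 -1.047;90 0 0 0 0 -1.047;90 0 0 0 0 -1.047",
  gripper=50,
  newtons=30,
)

```text
clock: 34.6
tcp_pos: [0.5728, 0.1761, 0.2283]
eef_rot: [3.141, -0.001, -2.655]
ft_force: [0.6, -0.1, 0.7]
grip_width: 0.589
grasp_force: 0.0
```

```bash
cat >> h.py <<'E'
def lid(tag,a_top,b_side,z=.066):
    """lid centre found near the predicted pixels in both views"""
    T=arm.capture('top');S=arm.capture('side')
    for n,i in(('top',T),('side',S)): cv2.imwrite(f'pics/{n}{tag}.png',i[:,:,::-1])
    u,s=near(T,a_top,tol=30);v,s2=near(S,b_side,tol=30)
    print('lid',s,s2,np.round(tri(u,v)[0],4),'top',np.round(onz('top',u,z),4),'side',np.round(onz('side',v,z),4))
E
python3 -c "
from h import *
st();go((.5736,.1767,.173,YW+1.047))
X=[*LP,.064]; lid(11,proj('top',X),proj('side',X))"
```

```text
34.6 [0.5728 0.1761 0.2283] [ 3.141e+00 -1.000e-03 -2.655e+00] F [ 0.6 -0.1  0.7] w 50.3 g 0.0
[-1.   0.2 55.3] [ 0.    -0.001 -0.002] rows>= 1
lid (11, 13, 93) (12, 7, 65) [0.6484 0.125  0.0659] top [0.6498 0.1246 0.066 ] side [0.6464 0.1249 0.066 ]
```

The red lid measures 65.9 mm high, so the jar is fully down. Third click.

Request:
carry_out(
  rows="-1 0 30 0 0 0;-1 0 55 0 0 0;-1 0 55 0 0 0;-1 0 55 0 0 0",
)

```text
clock: 35.2
tcp_pos: [0.5743, 0.1767, 0.1747]
eef_rot: [-3.141, 0.001, -2.654]
ft_force: [-0.9, -0.5, 0.3]
grip_width: 0.588
grasp_force: 0.0
```

Request:
carry_out(
  rows="0 0 0 0 0 0;0 0 0 0 0 0;0 0 0 0 0 0;0 0 0 0 0 0;0 0 0 0 0 0",
  gripper=8,
)

```text
clock: 35.83
tcp_pos: [0.5742, 0.1768, 0.175]
eef_rot: [-3.141, 0.002, -2.653]
ft_force: [-2.2, 0.3, 5.7]
grip_width: 0.18
grasp_force: 30.8
```

Request:
carry_out(
  rows="0 0 0 0 0 0.1;0 0 0 0 0 0.22;0 0 0 0 0 0.34;0 0 0 0 0 0.46;0 0 0 0 0 0.58;0 0 0 0 0 0.7;0 0 0 0 0 0.82;0 0 0 0 0 0.93;0 0 0 0 0 1.01;0 0 0 0 0 1.047;0 0 0 0 0 1.047;0 0 0 0 0 1.047",
)

```text
clock: 37.33
tcp_pos: [0.5742, 0.1763, 0.175]
eef_rot: [3.141, 0.002, 2.583]
ft_force: [-1.2, -2.5, 6.9]
grip_width: 0.182
grasp_force: 30.9
```

Request:
carry_out(
  rows="0 0 0 0 0 0;0 0 0 0 0 0;0 0 0 0 0 0;0 0 -30 0 0 0;0 0 -58 0 0 0;0 0 -58 0 0 0;0 0 -58 0 0 0;0 0 -58 0 0 0",
  gripper=50,
)

```text
clock: 38.33
tcp_pos: [0.573, 0.1766, 0.2304]
eef_rot: [-3.14, -0.002, 2.583]
ft_force: [-0.7, -0.3, 0.1]
grip_width: 0.582
grasp_force: 0.0
```

```bash
python3 -c "
from h import *
st();go((.4703,-.1602,.2,YW))
a=-.558-np.pi/3; X=[*(AX+.09*np.array([np.cos(a),np.sin(a)])),.064]; print(X); lid(12,proj('top',X),proj('side',X))
T=cv2.imread('pics/top12.png')[:,:,::-1].copy();S=cv2.imread('pics/side12.png')[:,:,::-1].copy()
for c,a,b in(('blue',(347,220),(294,267)),('black',(404,187),(355,306))):
    u,s=near(T,a,tol=30);v,s2=near(S,b,tol=30);print(c,s,s2,np.round(u,1),np.round(v,1),np.round(tri(u,v)[0],4),np.round(onz('top',u,.0425),4))"
```

```text
38.33 [0.573  0.1766 0.2304] [-3.140e+00 -2.000e-03  2.583e+00] F [-0.7 -0.3  0.1] w 49.7 g 0.0
[ -91.6 -340.    30.7] [-0.002 -0.002 -0.   ] rows>= 6
[np.float64(0.5699045004466758), np.float64(0.08605324973899628), 0.064]
lid (14, 14, 148) (13, 12, 112) [0.5707 0.0891 0.0575] top [0.5696 0.0885 0.066 ] side [0.5661 0.079  0.066 ]
blue (14, 14, 152) (14, 11, 128) [347.2 220.4] [294.4 266.9] [ 0.4703 -0.1605  0.0371] [ 0.4703 -0.1598  0.0425]
black (16, 15, 190) (17, 19, 234) [403.5 187.9] [355.3 308.6] [ 0.5672 -0.3172  0.0278] [ 0.5643 -0.3128  0.0425]
```

Red is at click1 and blue is unmoved. On to blue.

Request:
carry_out(
  rows="-15 -57 5 0 0 0;-30 -114 10 0 0 0;-45 -171 15 0 0 0;-60 -228 20 0 0 0;-75 -285 25 0 0 0;-91 -339 30 0 0 0;-91.5 -340 30 0 0 0;-91.5 -340 60 0 0 0;-91.5 -340 60 0 0 0;-91.5 -340 60 0 0 0",
  gripper=58,
  newtons=40,
)

```text
clock: 39.67
tcp_pos: [0.4714, -0.1594, 0.1722]
eef_rot: [3.141, -0.0, 2.584]
ft_force: [0.2, 0.7, 0.1]
grip_width: 0.685
grasp_force: 0.0
```

```bash
python3 -c "
from h import *
st();go((.4703,-.1602,.0945,YW))"
```

```text
39.67 [ 0.4714 -0.1594  0.1722] [ 3.141 -0.     2.584] F [0.2 0.7 0.1] w 58.5 g 0.0
[ 0.5 -1.3 77.7] [ 0.    -0.     0.001] rows>= 2
```

Request:
carry_out(
  rows="0.5 -1 40 0 0 0;0.5 -1 70 0 0 0;0.5 -1 78 0 0 0;0.5 -1 78 0 0 0",
)

```text
clock: 40.17
tcp_pos: [0.4706, -0.1606, 0.0944]
eef_rot: [3.142, 0.001, 2.583]
ft_force: [-0.0, 0.5, -0.5]
grip_width: 0.679
grasp_force: 0.0
```

Request:
carry_out(
  rows="0 0 0 0 0 0;0 0 0 0 0 0;0 0 0 0 0 0;0 0 0 0 0 0;0 0 0 0 0 0;0 0 0 0 0 0",
  gripper=30,
)

```text
clock: 40.92
tcp_pos: [0.471, -0.161, 0.0954]
eef_rot: [3.141, 0.003, 2.583]
ft_force: [-0.7, 1.6, 7.5]
grip_width: 0.455
grasp_force: 40.0
```

Request:
carry_out(
  rows="0 0 -50 0 0 0;0 0 -105 0 0 0;0 0 -105 0 0 0;0 0 -105 0 0 0;0 0 -105 0 0 0;0 0 -105 0 0 0",
)

```text
clock: 41.68
tcp_pos: [0.4695, -0.1603, 0.1975]
eef_rot: [-3.142, -0.003, 2.583]
ft_force: [-0.6, 0.3, -1.2]
grip_width: 0.449
grasp_force: 40.6
```

```bash
python3 -c "
from h import *
st();go((*LP,.2,YW),(*LP,.16,YW))"
```

```text
41.67 [ 0.4695 -0.1603  0.1975] [-3.142e+00 -3.000e-03  2.583e+00] F [-0.6  0.3 -1.2] w 38.4 g 40.6
[ 3.0e-01  3.4e+02 -2.5e+00] [-0.    -0.003 -0.   ] rows>= 6
[2.00e-01 3.40e+02 3.75e+01] [-0.    -0.003 -0.   ] rows>= 6
```

Request:
carry_out(
  rows="0 56 -2 0 0 0;0 112 -2 0 0 0;0 168 -2 0 0 0;0 224 -2 0 0 0;0 280 -2 0 0 0;0 330 -2 0 0 0;0 340 -2 0 0 0;0 340 20 0 0 0;0 340 37 0 0 0;0 340 37 0 0 0;0 340 37 0 0 0;0 340 37 0 0 0",
)

```text
clock: 43.18
tcp_pos: [0.6508, 0.1273, 0.1629]
eef_rot: [3.141, 0.001, 2.582]
ft_force: [0.2, 0.3, 0.2]
grip_width: 0.449
grasp_force: 40.8
```

```bash
python3 -c "
from h import *
st();go((*LP,.13,YW),(*LP,.1197,YW))"
```

```text
43.17 [0.6508 0.1273 0.1629] [3.141e+00 1.000e-03 2.582e+00] F [0.2 0.3 0.2] w 38.4 g 40.8
[ 1.6 -0.1 32.9] [ 0.001  0.001 -0.001] rows>= 1
[ 1.6 -0.1 43.2] [ 0.001  0.001 -0.001] rows>= 1
```

Request:
carry_out(
  rows="1.6 0 8 0 0 0;1.6 0 16 0 0 0;1.6 0 24 0 0 0;1.6 0 28 0 0 0;1.6 0 32 0 0 0;1.6 0 36 0 0 0;1.6 0 40 0 0 0;1.6 0 42.5 0 0 0;1.6 0 42.5 0 0 0;1.6 0 42.5 0 0 0",
)

```text
clock: 44.42
tcp_pos: [0.6491, 0.1285, 0.1195]
eef_rot: [3.141, 0.0, 2.583]
ft_force: [-0.7, 1.0, 1.6]
grip_width: 0.451
grasp_force: 41.0
```

Request:
carry_out(
  rows="0 0 0 0 0 0;0 0 0 0 0 0;0 0 0 0 0 0;0 0 0 0 0 0;0 0 -20 0 0 0;0 0 -70 0 0 0;0 0 -110 0 0 0;0 0 -110 0 0 0;0 0 -110 0 0 0",
  gripper=60,
)

```text
clock: 45.55
tcp_pos: [0.6486, 0.1284, 0.2288]
eef_rot: [-3.141, -0.001, 2.583]
ft_force: [0.7, -0.4, -1.2]
grip_width: 0.703
grasp_force: 0.0
```

Request:
carry_out(
  rows="30 0 0 0 0 0;60 0 0 0 0 0;90 0 0 0 0 0;90 0 0 0 0 0;90 0 0 0 0 0;90 0 0 0 0 0",
  gripper=50,
  newtons=30,
)

```text
clock: 46.3
tcp_pos: [0.5733, 0.1756, 0.2287]
eef_rot: [-3.141, -0.0, 2.582]
ft_force: [0.1, 0.2, -0.3]
grip_width: 0.583
grasp_force: 0.0
```

```bash
python3 -c "
from h import *
st();go((.5738,.1767,.174,YW))
X=[*LP,.064]; lid(13,proj('top',X),proj('side',X))"
```

```text
46.3 [0.5733 0.1756 0.2287] [-3.141 -0.     2.582] F [ 0.1  0.2 -0.3] w 49.8 g 0.0
[ 0.2  1.2 54.7] [-0.    -0.    -0.001] rows>= 1
lid (14, 13, 146) (12, 7, 66) [0.6488 0.1302 0.0607] top [0.6475 0.1297 0.066 ] side [0.6457 0.1237 0.066 ]
```

Blue is seated (lid at about 61–66 mm). Fourth click.

Request:
carry_out(
  rows="0 1 30 0 0 0;0 1 55 0 0 0;0 1 55 0 0 0;0 1 55 0 0 0",
)

```text
clock: 46.9
tcp_pos: [0.5739, 0.1769, 0.1751]
eef_rot: [3.141, 0.001, 2.582]
ft_force: [-0.3, 0.9, 0.6]
grip_width: 0.586
grasp_force: 0.0
```

Request:
carry_out(
  rows="0 0 0 0 0 0;0 0 0 0 0 0;0 0 0 0 0 0;0 0 0 0 0 0;0 0 0 0 0 0",
  gripper=8,
)

```text
clock: 47.52
tcp_pos: [0.5735, 0.1767, 0.1755]
eef_rot: [3.141, 0.002, 2.583]
ft_force: [-2.2, -2.2, 5.6]
grip_width: 0.177
grasp_force: 31.0
```

Request:
carry_out(
  rows="0 0 0 0 0 0.1;0 0 0 0 0 0.22;0 0 0 0 0 0.34;0 0 0 0 0 0.46;0 0 0 0 0 0.58;0 0 0 0 0 0.7;0 0 0 0 0 0.82;0 0 0 0 0 0.93;0 0 0 0 0 1.01;0 0 0 0 0 1.047;0 0 0 0 0 1.047;0 0 0 0 0 1.047",
)

```text
clock: 49.02
tcp_pos: [0.5737, 0.1768, 0.1755]
eef_rot: [3.14, 0.0, 1.536]
ft_force: [-1.7, -1.7, 6.0]
grip_width: 0.178
grasp_force: 31.0
```

Request:
carry_out(
  rows="0 0 0 0 0 0;0 0 0 0 0 0;0 0 0 0 0 0;0 0 -30 0 0 0;0 0 -58 0 0 0;0 0 -58 0 0 0;0 0 -58 0 0 0;0 0 -58 0 0 0",
  gripper=50,
)

```text
clock: 50.02
tcp_pos: [0.5725, 0.177, 0.2309]
eef_rot: [-3.139, 0.0, 1.536]
ft_force: [-0.4, -0.3, -0.4]
grip_width: 0.583
grasp_force: 0.0
```

```bash
python3 -c "
from h import *
st();go((.5648,-.3145,.2,YW))
a=-.558-np.pi/3; X=[*(AX+.09*np.array([np.cos(a),np.sin(a)])),.064]; lid(14,proj('top',X),proj('side',X))
T=cv2.imread('pics/top14.png')[:,:,::-1].copy();S=cv2.imread('pics/side14.png')[:,:,::-1].copy()
x=np.hstack([cv2.resize(T[110:260,170:430],(520,300)),cv2.resize(S[150:350,240:400],(240,300))]);cv2.imwrite('pics/c14.png',x[:,:,::-1])
for c,a,b in(('black',(404,187),(355,306)),):
  for n,i,p in(('top',T,a),('side',S,b)):
    for tol in(18,30):
        u,s=near(i,p,tol=tol);print(n,s,np.round(u,1),np.round(onz(n,u,.0425),4))"
```

```text
50.02 [0.5725 0.177  0.2309] [-3.139  0.     1.536] F [-0.4 -0.3 -0.4] w 49.8 g 0.0
[-491.4    9.5   31.1] [-2.000e-03 -1.000e-03 -1.047e+00] rows>= 8
lid (14, 14, 160) (12, 11, 108) [0.5699 0.0893 0.0564] top [0.5686 0.0887 0.066 ] side [0.5649 0.078  0.066 ]
top (16, 14, 176) [403.5 187.7] [ 0.5648 -0.313   0.0425]
top (16, 15, 190) [403.5 187.9] [ 0.5643 -0.3128  0.0425]
side (17, 17, 220) [355.1 308.3] [ 0.5611 -0.3252  0.0425]
side (18, 19, 256) [354.6 309.2] [ 0.5589 -0.3271  0.0425]
```

View pics/c14.png

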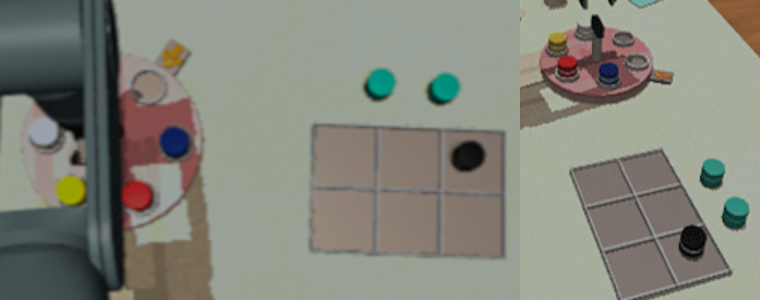

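Blue is at click1, and red, yellow and white follow in neighbouring pockets. The arrow pocket is empty and black stands at top crop (468,155). I fetch black at (0.565,−0.315), turning back by −1.047.

Request:
carry_out(
  rows="-60 1 4 0 0 -0.13;-120 2 8 0 0 -0.26;-180 3 12 0 0 -0.4;-240 4 16 0 0 -0.53;-300 6 20 0 0 -0.66;-360 7 24 0 0 -0.8;-420 8 28 0 0 -0.93;-475 9 31 0 0 -1.047;-492 9.5 31 0 0 -1.047;-492 9.5 60 0 0 -1.047;-492 9.5 60 0 0 -1.047;-492 9.5 60 0 0 -1.047",
  gripper=58,
  newtons=40,
)

```text
clock: 51.62
tcp_pos: [0.5658, -0.3142, 0.1727]
eef_rot: [3.141, -0.0, 2.583]
ft_force: [0.3, 0.4, -0.4]
grip_width: 0.678
grasp_force: 0.0
```

Request:
carry_out(
  rows="0 0 0 0 0 0;0 0 0 0 0 0",
)

```text
clock: 51.88
tcp_pos: [0.566, -0.3148, 0.1734]
eef_rot: [-3.141, 0.002, 2.583]
ft_force: [-0.2, -0.8, 0.1]
grip_width: 0.679
grasp_force: 0.0
```

```bash
python3 -c "
from h import *
st();go((.565,-.315,.0945,YW))
i=arm.capture('side');u,s=near(i,(355,306),tol=18);print(s,u)"
```

```text
51.88 [ 0.566  -0.3148  0.1734] [-3.141e+00  2.000e-03  2.583e+00] F [-0.2 -0.8  0.1] w 58.0 g 0.0
[ 0.8 -0.7 78.9] [-0.     0.002  0.   ] rows>= 2
(19, 23, 275) [355.80727273 305.97090909]
```

Request:
carry_out(
  rows="0.7 -0.5 40 0 0 0;0.7 -0.5 70 0 0 0;0.7 -0.5 79 0 0 0;0.7 -0.5 79 0 0 0",
)

```text
clock: 52.42
tcp_pos: [0.5647, -0.3151, 0.0934]
eef_rot: [3.142, -0.0, 2.583]
ft_force: [0.6, -0.4, -0.5]
grip_width: 0.68
grasp_force: 0.0
```

Request:
carry_out(
  rows="0 0 0 0 0 0;0 0 0 0 0 0;0 0 0 0 0 0;0 0 0 0 0 0;0 0 0 0 0 0;0 0 0 0 0 0",
  gripper=30,
)

```text
clock: 53.18
tcp_pos: [0.5655, -0.3158, 0.0952]
eef_rot: [-3.141, 0.004, 2.583]
ft_force: [-1.1, 0.2, 6.3]
grip_width: 0.455
grasp_force: 40.6
```

Request:
carry_out(
  rows="0 0 -50 0 0 0;0 0 -105 0 0 0;0 0 -105 0 0 0;0 0 -105 0 0 0;0 0 -105 0 0 0;0 0 -105 0 0 0",
)

```text
clock: 53.92
tcp_pos: [0.5641, -0.3146, 0.1966]
eef_rot: [3.141, -0.003, 2.583]
ft_force: [-0.5, 0.3, -1.4]
grip_width: 0.451
grasp_force: 40.4
```

```bash
python3 -c "
from h import *
st();go((*LP,.2,YW),(*LP,.16,YW))"
```

```text
53.92 [ 0.5641 -0.3146  0.1966] [ 3.141e+00 -3.000e-03  2.583e+00] F [-0.5  0.3 -1.4] w 38.5 g 40.4
[162.3 420.7  -2.7] [ 0.    -0.003 -0.   ] rows>= 8
[162.2 420.7  37.3] [ 0.    -0.003 -0.   ] rows>= 8
```

Request:
carry_out(
  rows="21 54 -2 0 0 0;42 108 -2 0 0 0;63 162 -2 0 0 0;84 216 -2 0 0 0;104 270 -2 0 0 0;125 324 -2 0 0 0;146 378 -2 0 0 0;161 418 -2 0 0 0;162 421 -2 0 0 0;162 421 20 0 0 0;162 421 36 0 0 0;162 421 36 0 0 0",
)

```text
clock: 55.42
tcp_pos: [0.6493, 0.1268, 0.16]
eef_rot: [-3.139, -0.004, 2.582]
ft_force: [-0.1, -0.6, -1.1]
grip_width: 0.446
grasp_force: 40.5
```

Request:
carry_out(
  rows="0 0 0 0 0 0;0 0 0 0 0 0;0 0 0 0 0 0",
)

```text
clock: 55.8
tcp_pos: [0.6508, 0.1277, 0.1631]
eef_rot: [3.141, 0.001, 2.583]
ft_force: [0.1, 0.3, -0.4]
grip_width: 0.451
grasp_force: 40.5
```

```bash
python3 -c "
from h import *
st();go((*LP,.13,YW),(*LP,.1195,YW))"
```

```text
55.8 [0.6508 0.1277 0.1631] [3.141e+00 1.000e-03 2.583e+00] F [ 0.1  0.3 -0.4] w 38.5 g 40.5
[ 1.4 -0.4 33.1] [ 0.001  0.001 -0.   ] rows>= 1
[ 1.4 -0.4 43.6] [ 0.001  0.001 -0.   ] rows>= 1
```

Request:
carry_out(
  rows="1.4 -0.2 8 0 0 0;1.4 -0.2 16 0 0 0;1.4 -0.2 24 0 0 0;1.4 -0.2 28 0 0 0;1.4 -0.2 32 0 0 0;1.4 -0.2 34 0 0 0;1.4 -0.2 36 0 0 0;1.4 -0.2 36 0 0 0",
)

```text
clock: 56.8
tcp_pos: [0.6492, 0.1284, 0.1263]
eef_rot: [-3.142, -0.0, 2.583]
ft_force: [0.3, -0.4, -0.7]
grip_width: 0.448
grasp_force: 40.5
```

Request:
carry_out(
  rows="0 0 3 0 0 0;0 0 5 0 0 0;0 0 6.8 0 0 0;0 0 6.8 0 0 0;0 0 6.8 0 0 0",
)

```text
clock: 57.42
tcp_pos: [0.6492, 0.1284, 0.1195]
eef_rot: [-3.142, -0.0, 2.583]
ft_force: [-0.0, -0.3, 0.2]
grip_width: 0.45
grasp_force: 40.6
```

Request:
carry_out(
  rows="0 0 0 0 0 0;0 0 0 0 0 0;0 0 0 0 0 0;0 0 0 0 0 0;0 0 -20 0 0 0;0 0 -70 0 0 0;0 0 -110 0 0 0;0 0 -110 0 0 0;0 0 -110 0 0 0",
  gripper=60,
)

```text
clock: 58.55
tcp_pos: [0.6488, 0.1283, 0.229]
eef_rot: [-3.141, -0.001, 2.583]
ft_force: [-0.8, -0.0, -0.7]
grip_width: 0.7
grasp_force: 0.0
```

Request:
carry_out(
  rows="15 0 0 0 0 0.15;30 0 0 0 0 0.3;45 0 0 0 0 0.45;60 0 0 0 0 0.6;75 0 0 0 0 0.75;90 0 0 0 0 0.9;90 0 0 0 0 1.047;90 0 0 0 0 1.047;90 0 0 0 0 1.047;90 0 0 0 0 1.047",
  gripper=50,
  newtons=30,
)

```text
clock: 59.8
tcp_pos: [0.5728, 0.1759, 0.229]
eef_rot: [-3.141, 0.0, 1.537]
ft_force: [0.2, -0.5, -0.7]
grip_width: 0.584
grasp_force: 0.0
```

```bash
python3 -c "
from h import *
st();go((.5738,.1767,.174,YW-1.047))
X=[*LP,.064]; lid(15,proj('top',X),proj('side',X))
S=cv2.imread('pics/side15.png');T=cv2.imread('pics/top15.png')
cv2.imwrite('pics/c15.png',np.hstack([cv2.resize(S[140:225,250:350],(400,340),interpolation=3),cv2.resize(T[120:230,170:280],(340,340),interpolation=3)]))"
```

```text
59.8 [0.5728 0.1759 0.229 ] [-3.141  0.     1.537] F [ 0.2 -0.5 -0.7] w 49.9 g 0.0
[ 0.8  1.  55. ] [-0.001  0.     0.001] rows>= 1
lid (15, 16, 187) (13, 13, 118) [0.6503 0.1282 0.0515] top [0.6468 0.1269 0.066 ] side [0.6421 0.1104 0.066 ]
```

View pics/c15.png

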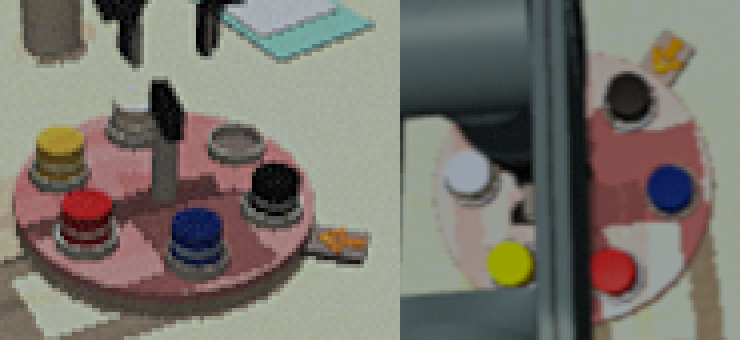

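Black is seated at the arrow (side crop (273,190)), with blue, red, yellow and white in order behind it. Last click.

Request:
carry_out(
  rows="1 1 30 0 0 0;1 1 55 0 0 0;1 1 55 0 0 0;1 1 55 0 0 0",
)

```text
clock: 60.4
tcp_pos: [0.5745, 0.1771, 0.1754]
eef_rot: [3.14, -0.0, 1.536]
ft_force: [0.5, 0.7, 0.4]
grip_width: 0.587
grasp_force: 0.0
```

Request:
carry_out(
  rows="0 0 0 0 0 0;0 0 0 0 0 0;0 0 0 0 0 0;0 0 0 0 0 0;0 0 0 0 0 0",
  gripper=8,
)

```text
clock: 61.02
tcp_pos: [0.5738, 0.1772, 0.1757]
eef_rot: [3.141, -0.0, 1.536]
ft_force: [-3.0, -0.6, 5.2]
grip_width: 0.179
grasp_force: 31.7
```

Request:
carry_out(
  rows="0 0 0 0 0 0.1;0 0 0 0 0 0.22;0 0 0 0 0 0.34;0 0 0 0 0 0.46;0 0 0 0 0 0.58;0 0 0 0 0 0.7;0 0 0 0 0 0.82;0 0 0 0 0 0.93;0 0 0 0 0 1.01;0 0 0 0 0 1.047;0 0 0 0 0 1.047;0 0 0 0 0 1.047",
)

```text
clock: 62.52
tcp_pos: [0.5742, 0.1769, 0.1757]
eef_rot: [3.141, -0.001, 0.489]
ft_force: [-1.8, -1.3, 5.5]
grip_width: 0.178
grasp_force: 31.7
```

Request:
carry_out(
  rows="0 0 0 0 0 0;0 0 0 0 0 0;0 0 0 0 0 0;0 0 -30 0 0 0;0 0 -58 0 0 0;0 0 -100 0 0 0;0 0 -120 0 0 0;0 0 -120 0 0 0;0 0 -120 0 0 0;0 0 -120 0 0 0",
  gripper=50,
)

```text
clock: 63.78
tcp_pos: [0.5733, 0.177, 0.2928]
eef_rot: [-3.141, 0.003, 0.489]
ft_force: [-0.4, 0.3, -0.5]
grip_width: 0.589
grasp_force: 0.0
```

```bash
python3 -c "
from h import *
st()
for n in P: cv2.imwrite(f'pics/{n}16.png',arm.capture(n)[:,:,::-1])
S=cv2.imread('pics/side16.png');T=cv2.imread('pics/top16.png')
cv2.imwrite('pics/c16.png',np.hstack([cv2.resize(S[140:225,250:350],(400,340),interpolation=3),cv2.resize(T[120:230,170:280],(340,340),interpolation=3)]))"
```

```text
63.77 [0.5733 0.177  0.2928] [-3.141e+00  3.000e-03  4.890e-01] F [-0.4  0.3 -0.5] w 50.3 g 0.0
```

View pics/c16.png

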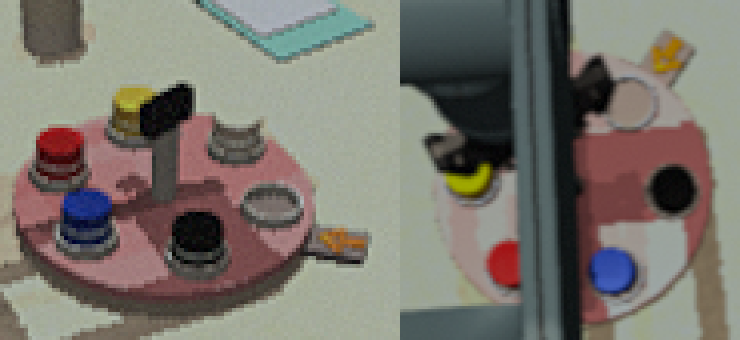

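Black is one click past the arrow, followed by blue, red, yellow and white. All stand upright, the arrow pocket is empty and the arm is clear.

```bash
python3 -c "
from plant import arm
print(arm.sign_off())"
```

```text
the job is handed in; nothing more can be done
None
```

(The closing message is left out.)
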